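Put the measuring kit away in drawer and case

TASK

The measurements are done, so put the kit away: pull the upper drawer of the white cabinet right out to its stop, then lay every teal-topped adapter box from the bench in that drawer and every orange-topped calibration box in the grey case. Once they are all in, lower the case's lid without slamming it until it is fully shut, and push the drawer fully home. Leave the lower drawer shut, and do not disturb the bottle, the mug or the mouse.

Things in the scene. Friction and masses are not known exactly. Their poses are not given: they have to be found in the camera images.
- adapter_1: teal adapter box, belongs in the upper drawer: aluminium box 56 mm (its x) by 32 mm (its y) by 24 mm (its z), 0.12 kg, with a teal top face and two brass sockets on its +x end; origin at the centre of its underside, z towards its coloured face; lies on the bench at the start; may be absent
- adapter_2: teal adapter box, belongs in the upper drawer: aluminium box 56 mm (its x) by 32 mm (its y) by 24 mm (its z), 0.12 kg, with a teal top face and two brass sockets on its +x end; origin at the centre of its underside, z towards its coloured face; lies on the bench at the start; may be absent
- adapter_3: teal adapter box, belongs in the upper drawer: aluminium box 56 mm (its x) by 32 mm (its y) by 24 mm (its z), 0.12 kg, with a teal top face and two brass sockets on its +x end; origin at the centre of its underside, z towards its coloured face; lies on the bench at the start; may be absent
- adapter_4: teal adapter box, belongs in the upper drawer: aluminium box 56 mm (its x) by 32 mm (its y) by 24 mm (its z), 0.12 kg, with a teal top face and two brass sockets on its +x end; origin at the centre of its underside, z towards its coloured face; lies on the bench at the start; may be absent
- cal_1: orange calibration box, belongs in the case: aluminium box 56 mm (its x) by 32 mm (its y) by 24 mm (its z), 0.12 kg, with an orange top face and two brass sockets on its +x end; origin at the centre of its underside, z towards its coloured face; lies on the bench at the start; may be absent
- cal_2: orange calibration box, belongs in the case: aluminium box 56 mm (its x) by 32 mm (its y) by 24 mm (its z), 0.12 kg, with an orange top face and two brass sockets on its +x end; origin at the centre of its underside, z towards its coloured face; lies on the bench at the start; may be absent
- cab: white two-drawer bench cabinet with orange edging, fixed: 260 mm deep (its x), 220 mm wide (its y), 184 mm tall; origin at the centre of its underside; the drawer fronts look along its -x, roughly to the robot, and lie 130 mm from the origin; both drawers are 80 mm tall, one above the other
- cab_drawer0 (a joint): upper drawer, how far it is pulled out along the cabinet's -x, in m: 0 fully home, 0.182 at its stop; stays where it is left, moves with 1 to 2 N; it starts shut or ajar by up to 30 mm
- cab_drawer0_handle (a point): middle of the upper drawer's steel bar handle, a level round bar 11 mm thick and 110 mm long, parallel to the cabinet's y, its axis 35 mm in front of the drawer front and 38 mm below the cabinet's top; axes as the cabinet's; moves with the drawer
- drawer_floor (a point): centre of the upper drawer's inner floor; axes as the cabinet's; inside, the drawer is 215 mm (x) by 178 mm (y), its walls are 6 mm thick and rise 60 mm above this floor; moves with the drawer. The handle's axis is 163 mm from it along -x; when fully out, the part of the drawer from x = -108 mm to +68 mm stands clear of the cabinet
- cab_drawer1 (a joint): lower drawer of the same cabinet, in m, 0 shut; it is to stay shut
- case: grey open instrument case, fixed: 150 mm (its x) by 190 mm (its y) by 65 mm tall, walls and floor 5 mm; origin at the centre of its underside; its -x side looks roughly to the robot; the lid is hinged along its +x rim
- case_lid (a joint): lid of the case, in rad: 0 shut, grows as it opens upward (1.57 upright, 1.9 at most); starts open at 1.3 to 1.65; the hinge is stiff (about 0.17 N m), the lid stays at any angle and has to be brought all the way down
- case_lid_hinge (a point): middle of the lid's hinge line, at the top of the case's +x rim; the point turns with the lid: its -x axis runs along the lid's underside to the free edge 150 mm away, its z axis points out of the lid's upper face, its y lies along the hinge. The lid is a dark steel plate 150 by 190 mm, 8 mm thick
- case_lid_handle (a point): black knob on the lid's upper face, 28 mm across, standing 43 mm off the face, 30 mm from the free edge and half way along it; the point is 35 mm above the face, in the knob's head
- reagent: bystander: amber glass reagent bottle with a white cap, 60 mm across, 95 mm tall; origin at the centre of its underside
- mug: bystander: white mug, 80 mm across, 90 mm tall; origin at the centre of its underside
- mouse: bystander: black computer mouse, 105 by 60 by 32 mm; origin at the centre of its underside
There are look-alikes about, which are no part of the job. What is shaped like the adapter_1 but black or purple is not meant. What is shaped like the adapter_3 but pink is not meant.

How it is judged:
By the outcome, as a careful person would: the job done as asked, in the order asked, and still so for the second after the job is handed in, with the robot touching nothing.
Of adapter_1, adapter_2, adapter_3, adapter_4 only 3 to 4 are there at a start; the rules pass over those that are not, and their reading is None.
Of cal_1, cal_2 only 1 to 2 are there at a start; the rules pass over those that are not, and their reading is None.
At some moment in a run one of adapter_1, adapter_2, adapter_3, adapter_4, cal_1, cal_2 may be knocked a few centimetres aside while the robot is not near it.
Once in a run the grip may slacken for a moment while it holds something.
It also fails if it takes over 210 s, if anything falls off the work surface, if the arm or the gripper's body presses on something with over 40 N, if the wrist force passes 120 N, or if a joint passes its speed limit or range.

ROBOT

A 6-joint arm with a two-finger parallel gripper is mounted at the origin on the work surface. World frame = base frame: x ahead of the robot, y to its left, z up, the work surface at z = 0. Lengths are in m, angles in degrees, forces in N, time in s.
With the tool pointing down it reaches from about 0.4 to 0.825 m from the base axis. Payload 7 kg.
Tool frame: the origin (TCP) lies midway between the tips of the shut fingers; the grasp point (between the pads) lies 19 mm behind it; z points along the fingers, y is the line along which they close (so a half turn about z gives the same grasp; the last joint's range is limited). The gripper opens to 88 mm and grips with 3 to 60 N. Pads are 19 mm wide; open, the fingers measure 130 mm over their backs; the gripper's body (78 mm by 193 mm) begins 47 mm behind the grasp point.
Start: joints at [-49.441, 20.546, 0.682, 0, -70.136, -16.507], TCP at [0.275, -0.616, 0.227] pointing down, gripper open.
Joint ranges: [-176.03, 176.03], [-82.01, 121.73], [-58.28, 71.71], [-173.87, 95.51], [-174.79, -0.11], [-173.66, 173.66]. Speed limits (degrees/s): [136.94, 136.94, 172.46, 180, 180, 180].

INTERFACE

Orientations are given as [roll, pitch, yaw] about the fixed x, y, z axes, in that order (R = Rz(yaw) Ry(pitch) Rx(roll)).
In Python, from plant import get_state, optics, order gives the robot as it stands. The module is installed in compiled form; this text tells all that it offers.
- The arm moves only by the tool send_rows, never from a script. Its argument "moves" is a list of rows, each an object with "slide": the shift along the tool's x, y, z as a fraction of full scale, a list of three; "turn": the turn about the tool's z as a fraction of full scale; "gripper": the opening, from 0 (shut) to 1 (fully open). A call has exactly 5 rows; each row is the pose to reach, as a shift and turn from the pose commanded when the call began, along the tool's axes at that moment; what a row does not reach only later rows make up. Full scale, the value 1, is 150 mm for a shift and 90 degrees for a turn. A row lasts 1/12 s, in which the tool goes at most 41.7 mm and 7.16 degrees, less where a joint would pass 70% of its speed; a pose out of reach is approached as far as the arm can. A call with a number of a shift or a turn outside -1 to 1 is refused whole. A call with a gripper value outside its range is refused whole. The fingers move at their own pace and stop on an object; "newtons" is the grip in N (left out, the last holds). Time passes only in rows, so rows that repeat a pose let the fingers close, or fill a call up. It gives the time, the measured TCP pose, the force, the opening and the grip force at its end, in the units of the state.
- get_state(): the state, without advancing time (a new reading comes with each control period).
- optics.capture(name): name is "side" or "top" or "wrist"; returns a dict with "img" (420x560x3 uint8, red, green, blue), "intrinsics" (3x3 intrinsics, pixels), "dist" ([k1, k2, p1, p2, k3] as OpenCV has them; the pictures are not rectified), "origin" and "attitude" of the camera in the world. Camera axes: x right, y down, z forward; pixel columns grow to the right and rows downward; lengths in m; the calibration is good to about 2 mm. A picture is of the moment at which its call begins. There is no depth.
- order.close_job(): hands the job in; it is judged then, once.
Trained networks look in the newest picture that a camera, given by its name, has taken for a name from the list of things; names that differ only in an ending like _2 or _b are one class to them, and where a whole thing is asked for, a point or a joint stands for the part that bears it (a point fixed in the world has none). Each returns a list of dicts, best first, with "p" (0 to 1); they miss things now and then, are a little off and sometimes report something else, mostly with a low value. They report only what shows in the picture. A call takes as long as a camera call. They do not tell look-alikes from the thing itself.
- optics.look_for(camera, name): "location" ([x, y, z] in m, in world coordinates, good to about 4 mm: the middle of the surface that is visible of it).
The state is a dict: "time_s": time; "joints": joint angles; "qd": joint speeds; "joint_torque": joint torques, N m; "tcp_pos": TCP position; "eef_rot": TCP orientation; "contact_force": force on the tool from outside, world axes, zero at the start; "moment": the same for the moment, N m; "gripper_width": finger opening in m; "gripper_force": force on a finger pad.
Only numpy, scipy, OpenCV 4.12 (cv2) and the standard library are available. Lean on these libraries where they do the work, as an engineer would, in place of code of your own. Each camera call takes 0.05 s, during which the arm holds its last target. There are 200 camera calls.

## Working session

There is one attempt and no reset: what is moved stays moved. The work goes in short steps, Python scripts to look and compute and a tool call to move; the robot and the scene stay as the last step left them, time stands still between calls to the robot, and variables do not carry over. Pictures are saved under pics/ and viewed, at most 14 in all, crops included, and the job is handed in when it is done.

Besides the shell and the picture viewer there is one more tool, called after "Request:" as name(argument=value, ...), one argument or row to a line, values as JSON. send_rows: Moves the arm, as the interface text tells. Shift numbers are shares of 150 mm and turn numbers shares of 90 degrees, none past 1 either way. Its arguments: {"type":"object","properties":{"moves":{"type":"array"},"newtons":{"type":"number"}},"required":["moves"]}

```bash
mkdir -p pics; ls
python3 - <<'E'
from plant import get_state, optics, order
import cv2,numpy as np
np.set_printoptions(precision=3,suppress=True)
s=get_state();print(s)
for c in ["top","side"]:
    d=optics.capture(c);cv2.imwrite(f"pics/{c}0.png",d["img"][:,:,::-1])
    print(c,d["intrinsics"],d["dist"],d["origin"],d["attitude"])
    for n in ["adapter_1","cal_1","cab","cab_drawer0_handle","case","case_lid","case_lid_handle","reagent","mug","mouse"]:
        print(n,[(np.round(r["location"],3).tolist(),round(r["p"],2)) for r in optics.look_for(c,n)])
E
```

```text
pics
{'time_s': 0.0, 'joints': array([-49.439,  20.593,   0.632,  -0.021, -70.135, -16.509]), 'qd': array([-0.053,  0.011,  0.029, -0.011,  0.011,  0.11 ]), 'joint_torque': array([  0.   , -58.272,  29.304,   6.997,   0.007,  -0.   ]), 'tcp_pos': array([ 0.275, -0.616,  0.226]), 'eef_rot': array([ 179.903,   -0.009, -155.954]), 'contact_force': array([0.434, 0.036, 0.142]), 'moment': array([-0.028, -0.03 , -0.023]), 'gripper_force': 0.0, 'gripper_width': 0.08759069436931652}
top [[510.282   0.    280.729]
 [  0.    510.282 209.6  ]
 [  0.      0.      1.   ]] [-0.134  0.     0.     0.     0.   ] [0.322 0.002 1.932] [-172.208    0.051  -89.16 ]
adapter_1 [([0.564, 0.143, 0.021], 0.71), ([0.411, -0.072, 0.026], 0.43), ([0.526, -0.096, 0.023], 0.41)]
cal_1 [([0.638, 0.027, 0.022], 0.67), ([0.651, -0.098, 0.02], 0.63)]
cab [([0.69, 0.352, 0.184], 0.56)]
cab_drawer0_handle [([0.582, 0.302, 0.15], 0.73)]
case [([0.484, -0.296, 0.003], 0.76)]
case_lid []
case_lid_handle [([0.542, -0.317, 0.204], 0.57)]
reagent [([0.726, -0.19, 0.065], 0.58)]
mug [([0.565, -0.487, 0.034], 0.78)]
mouse [([0.3
[... 252 characters left out ...]
42, 0.025], 0.77), ([0.523, -0.091, 0.024], 0.69), ([0.545, 0.046, 0.025], 0.5), ([0.432, 0.044, 0.024], 0.48), ([0.398, 0.147, 0.022], 0.46), ([0.406, -0.063, 0.024], 0.44)]
cal_1 [([0.553, 0.343, 0.07], 0.75), ([0.727, -0.173, 0.056], 0.68), ([0.646, -0.096, 0.022], 0.62), ([0.627, 0.037, 0.022], 0.57)]
cab [([0.675, 0.395, 0.182], 0.86)]
cab_drawer0_handle [([0.574, 0.315, 0.149], 0.68), ([0.554, 0.339, 0.068], 0.47)]
case []
case_lid [([0.539, -0.306, 0.156], 0.68), ([0.644, -0.093, 0.022], 0.59)]
case_lid_handle [([0.539, -0.306, 0.156], 0.96)]
reagent [([0.727, -0.172, 0.056], 0.57)]
mug [([0.585, -0.501, 0.073], 0.65)]
mouse [([0.36, 0.504, 0.03], 0.67), ([0.644, -0.095, 0.02], 0.19)]
```

```bash
cd pics; python3 -c "
import cv2
for c in ['top','side']:
    cv2.imwrite(c+'0b.png',cv2.resize(cv2.imread(c+'0.png'),(800,600),interpolation=2))"
```

```text
(no output)
```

View pics/top0b.png

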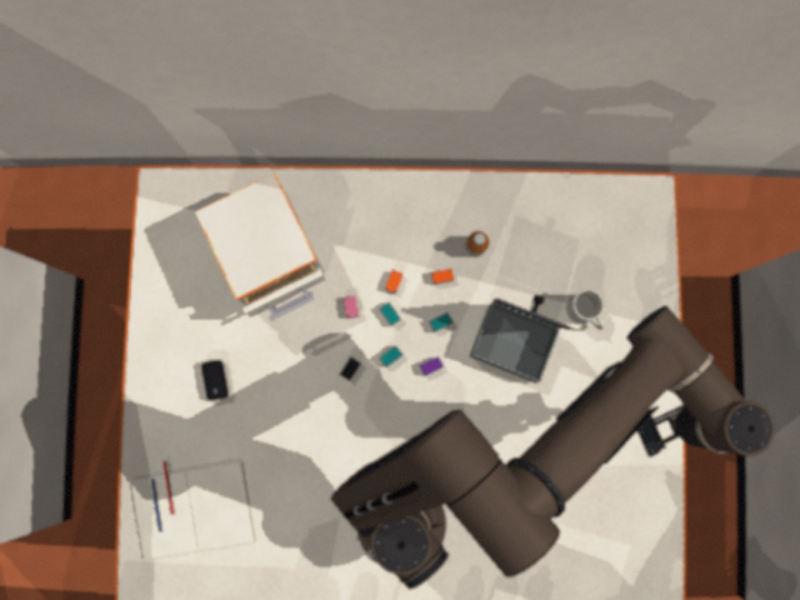

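View pics/side0b.png

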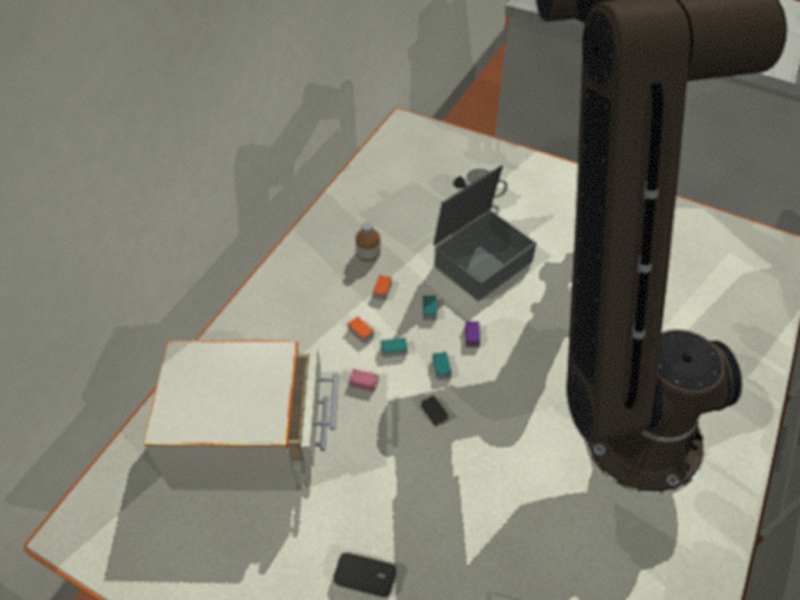

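```bash
cat > h.py <<'E'
from plant import get_state, optics, order
import cv2,numpy as np
from scipy.spatial.transform import Rotation as R
np.set_printoptions(precision=3,suppress=True)
def plan(wps, start=None):
    """wps: (x,y,z,yaw); prints slide/turn for each call, target poses"""
    s=get_state(); p=np.array(s["tcp_pos"]); yaw=s["eef_rot"][2]
    if start is not None: p=np.array(start[:3],float); yaw=start[3]
    for w in wps:
        d=np.array(w[:3])-p; dy=(w[3]-yaw+180)%360-180 if abs(w[3]-yaw)>180 else w[3]-yaw
        n=max(1,int(np.ceil(max(np.linalg.norm(d)/.15,abs(dy)/35.5)-.02)))
        for i in range(n):
            c,s_=np.cos(np.radians(yaw)),np.sin(np.radians(yaw)); q=d/n
            sl=np.array([c*q[0]+s_*q[1], s_*q[0]-c*q[1], -q[2]])/.15
            print("slide",sl.round(3).tolist(),"turn",round(-dy/n/90,3)," ->",(p+q).round(3),round(yaw+dy/n,1))
            p=p+q; yaw+=dy/n
def cam(name,fn=None):
    d=optics.capture(name)
    if fn: cv2.imwrite(f"pics/{fn}.png",d["img"][:,:,::-1])
    return d
def toplane(d,px,z):
    u=cv2.undistortPoints(np.array(px,float).reshape(-1,1,2),d["intrinsics"],d["dist"]).reshape(-1,2)
    r=R.from_euler("xyz",d["attitude"],degrees=True).apply(np.c_[u,np.ones(len(u))])
    o=np.array(d["origin"]); return o+r*((z-o[2])/r[:,2])[:,None]
def proj(d,X):
    Rm=R.from_euler("xyz",d["attitude"],degrees=True); Xc=Rm.inv().apply(np.atleast_2d(X)-d["origin"])
    return cv2.projectPoints(Xc,np.zeros(3),np.zeros(3),d["intrinsics"],d["dist"])[0].reshape(-1,2)
def boxes(d,z=.024,amin=40):
    hsv=cv2.cvtColor(d["img"],cv2.COLOR_RGB2HSV); out=[]
    for n,(a,b) in {"teal":(80,98),"orange":(4,14)}.items():
        m=cv2.inRange(hsv,(a,120,50),(b,255,255)); m=cv2.morphologyEx(m,cv2.MORPH_OPEN,np.ones((3,3)))
        for c in cv2.findContours(m,0,1)[0]:
            if cv2.contourArea(c)<amin: continue
            P=toplane(d,c.reshape(-1,2),z)[:,:2]*1000
            (cx,cy),(w,h),ang=cv2.minAreaRect(P.astype(np.float32))
            if w<h: w,h,ang=h,w,ang+90
            if max(w,h)<90: out.append((n,round(cx/1000,4),round(cy/1000,4),round((ang+90)%180-90,1),round(w),round(h),c.reshape(-1,2).mean(0).round()))
    return out
E
python3 - <<'E'
from h import *
plan([(.275,-.616,.42,-156),(.45,0.0,.42,-150)])
d=cam("top")
for b in boxes(d,amin=10): print(b)
E
```

```text
slide [-0.0, 0.001, -0.645] turn 0.0  -> [ 0.275 -0.616  0.323] -156.0
slide [-0.0, 0.001, -0.645] turn 0.0  -> [ 0.275 -0.616  0.42 ] -156.0
slide [-0.547, 0.655, -0.0] turn -0.013  -> [ 0.31  -0.493  0.42 ] -154.8
slide [-0.561, 0.644, -0.0] turn -0.013  -> [ 0.345 -0.37   0.42 ] -153.6
slide [-0.574, 0.632, -0.0] turn -0.013  -> [ 0.38  -0.246  0.42 ] -152.4
slide [-0.587, 0.62, -0.0] turn -0.013  -> [ 0.415 -0.123  0.42 ] -151.2
slide [-0.6, 0.607, -0.0] turn -0.013  -> [ 0.45 -0.    0.42] -150.0
('teal', 0.4342, 0.0341, -52.2, 48, 25, array([273., 249.]))
('teal', 0.5258, -0.0971, -65.9, 46, 24, array([308., 225.]))
('teal', 0.5459, 0.0384, 34.4, 48, 24, array([273., 219.]))
('orange', 0.6326, 0.0296, -20.7, 55, 31, array([275., 197.]))
('orange', 0.6486, -0.1005, -89.1, 50, 31, array([309., 193.]))
('orange', 0.7302, -0.1897, 68.6, 52, 30, array([333., 172.]))
```

Request:
send_rows(
  moves=[
    {"slide": [0,0,-0.65],"turn": 0,"gripper": 1},
    {"slide": [0,0,-0.65],"turn": 0,"gripper": 1},
    {"slide": [0,0,-1],"turn": 0,"gripper": 1},
    {"slide": [0,0,-1],"turn": 0,"gripper": 1},
    {"slide": [0,0,-1],"turn": 0,"gripper": 1},
  ],
)

```text
time_s: 1.57
tcp_pos: [0.2754, -0.6183, 0.3844]
eef_rot: [-179.4, 0.0, -155.9]
contact_force: [-0.5, 0.0, 0.6]
gripper_width: 0.0875
gripper_force: 0.0
```

Request:
send_rows(
  moves=[
    {"slide": [-0.5,0.7,-0.3],"turn": 0,"gripper": 1},
    {"slide": [-0.5,0.7,-0.3],"turn": 0,"gripper": 1},
    {"slide": [-0.5,0.7,-0.3],"turn": 0,"gripper": 1},
    {"slide": [-0.5,0.7,-0.3],"turn": 0,"gripper": 1},
    {"slide": [-0.5,0.7,-0.3],"turn": 0,"gripper": 1},
  ],
)

```text
time_s: 1.98
tcp_pos: [0.3014, -0.4879, 0.4247]
eef_rot: [-179.7, 0.1, -155.8]
contact_force: [0.8, 0.1, -0.1]
gripper_width: 0.0875
gripper_force: 0.0
```

Request:
send_rows(
  moves=[
    {"slide": [-0.7,0.8,0],"turn": 0,"gripper": 1},
    {"slide": [-0.7,0.8,0],"turn": 0,"gripper": 1},
    {"slide": [-0.7,0.8,0],"turn": 0,"gripper": 1},
    {"slide": [-0.7,0.8,0],"turn": 0,"gripper": 1},
    {"slide": [-0.7,0.8,0],"turn": 0,"gripper": 1},
  ],
)

```text
time_s: 2.4
tcp_pos: [0.3488, -0.3339, 0.4219]
eef_rot: [-180.0, 0.1, -155.7]
contact_force: [0.1, -1.1, 0.7]
gripper_width: 0.0879
gripper_force: 0.0
```

Request:
send_rows(
  moves=[
    {"slide": [-0.7,0.8,0],"turn": 0,"gripper": 1},
    {"slide": [-0.7,0.8,0],"turn": 0,"gripper": 1},
    {"slide": [-0.7,0.8,0],"turn": 0,"gripper": 1},
    {"slide": [-0.7,0.8,0],"turn": 0,"gripper": 1},
    {"slide": [-0.7,0.8,0],"turn": 0,"gripper": 1},
  ],
)

```text
time_s: 2.82
tcp_pos: [0.3962, -0.1814, 0.4212]
eef_rot: [180.0, 0.1, -155.7]
contact_force: [0.9, -1.8, 0.1]
gripper_width: 0.0875
gripper_force: 0.0
```

Request:
send_rows(
  moves=[
    {"slide": [-0.7,0.8,0],"turn": 0,"gripper": 1},
    {"slide": [-0.7,0.8,0],"turn": 0,"gripper": 1},
    {"slide": [-0.7,0.8,0],"turn": 0,"gripper": 1},
    {"slide": [-0.7,0.8,0],"turn": 0,"gripper": 1},
    {"slide": [-0.7,0.8,0],"turn": 0,"gripper": 1},
  ],
)

```text
time_s: 3.23
tcp_pos: [0.4433, -0.029, 0.4203]
eef_rot: [179.9, -0.1, -155.8]
contact_force: [-0.9, -0.8, -0.0]
gripper_width: 0.0879
gripper_force: 0.0
```

Run:
```python
from h import *
s=get_state();print(s["time_s"],s["tcp_pos"],s["eef_rot"],s["joints"],s["contact_force"])
d=cam("wrist","w1");print(d["origin"],d["attitude"],d["intrinsics"][0,0],d["dist"])
for b in boxes(d,amin=150): print(b)
for n in ["adapter_1","cal_1","cab_drawer0_handle","case_lid_handle"]:
    print(n,[(np.round(r["location"],3).tolist(),round(r["p"],2)) for r in optics.look_for("wrist",n)])
cv2.imwrite("pics/w1b.png",cv2.resize(cv2.imread("pics/w1.png"),(800,600)))
```

```text
3.2333 [ 0.443 -0.029  0.42 ] [ 179.943   -0.077 -155.758] [ 21.786  -5.931  -5.762  -0.054 -90.248 -87.544] [-0.85  -0.793 -0.039]
[ 0.378 -0.059  0.579] [164.449  -0.073 114.245] 340.8971221406963 [-0.011  0.     0.     0.     0.   ]
('teal', 0.5456, 0.0367, 35.0, 53, 29, array([289., 229.]))
('teal', 0.5221, -0.0921, -65.8, 40, 27, array([226., 186.]))
('teal', 0.4345, 0.0329, -53.0, 53, 30, array([315., 170.]))
('orange', 0.7389, -0.2059, -65.7, 31, 27, array([119., 270.]))
('orange', 0.6338, 0.0284, -18.9, 58, 34, array([263., 269.]))
('orange', 0.6481, -0.1005, -77.9, 56, 34, array([194., 248.]))
adapter_1 [([0.524, -0.095, 0.023], 0.9), ([0.431, 0.033, 0.028], 0.78), ([0.401, 0.136, 0.022], 0.78), ([0.542, 0.034, 0.024], 0.62), ([0.561, 0.139, 0.024], 0.61), ([0.413, -0.074, 0.023], 0.6), ([0.614, 0.214, 0.112], 0.47)]
cal_1 [([0.626, 0.032, 0.024], 0.97), ([0.642, -0.092, 0.02], 0.8)]
cab_drawer0_handle [([0.614, 0.216, 0.12], 0.88)]
case_lid_handle [([0.547, -0.296, 0.162], 0.7)]
```

View pics/w1b.png

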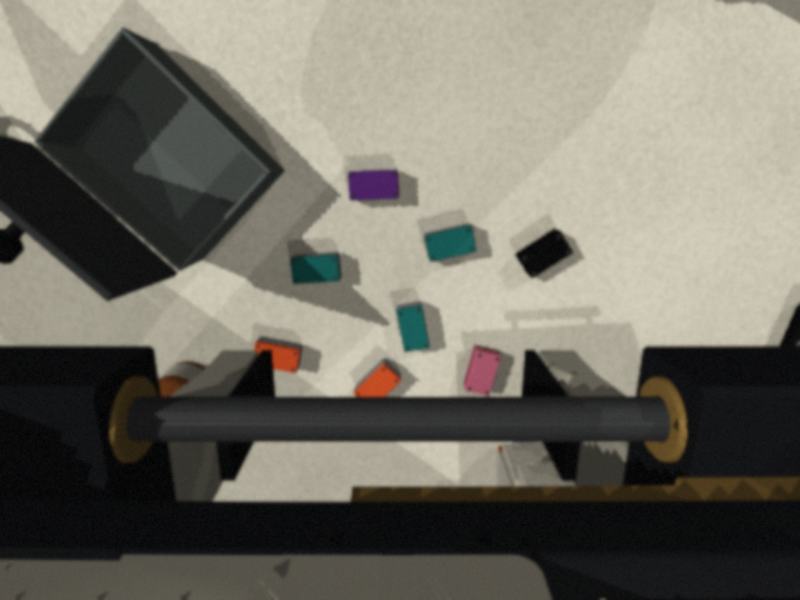

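Run:
```python
from h import *
d=cam("top"); k=.7
P=toplane(d,np.array([(240,299),(316,262),(263,182),(196,210)])*k,.184)[:,:2];print(P)
for i in range(4): e=P[(i+1)%4]-P[i];print(np.linalg.norm(e),np.degrees(np.arctan2(e[1],e[0])))
print("handle",toplane(d,np.array([(271,313),(314,294)])*k,.146))
w=cam("wrist")
P=toplane(w,np.array([(125,30),(282,170),(185,270),(38,140)])*k,.065)[:,:2];print(P,P.mean(0))
for i in range(4): e=P[(i+1)%4]-P[i];print(np.linalg.norm(e),np.degrees(np.arctan2(e[1],e[0])))
im=d["img"][100:240,120:260]; cv2.imwrite("pics/cab.png",cv2.resize(im[:,:,::-1],(700,700))[:600])
```

```text
[[0.557 0.4  ]
 [0.651 0.216]
 [0.852 0.356]
 [0.779 0.522]]
0.20594780086108544 -62.87979837826633
0.24531108127621942 34.74940823180823
0.18123751057693419 113.7894650126405
0.2537817846029152 -151.17466832069545
handle [[0.528 0.329 0.146]
 [0.577 0.223 0.146]]
[[ 0.37  -0.352]
 [ 0.432 -0.169]
 [ 0.573 -0.228]
 [ 0.504 -0.406]] [ 0.47  -0.289]
0.1932510401007945 71.53052731172176
0.15329593363349317 -22.928869698624506
0.19032722664663032 -111.17787509772877
0.14410622467549103 158.0363962873142
```

View pics/cab.png

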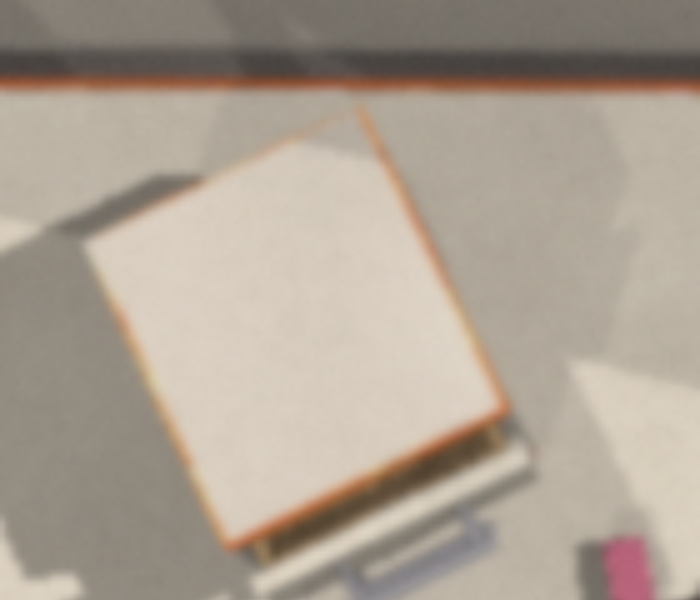

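Run:
```python
from h import *
d=cam("top")
P=toplane(d,np.array([(230,545),(507,410),(360,108),(85,240)])/5+[120,100],.184)[:,:2];print(P,P.mean(0))
for i in range(4): e=P[(i+1)%4]-P[i];print(np.linalg.norm(e),np.degrees(np.arctan2(e[1],e[0])))
print(toplane(d,np.array([(490,535),(350,590)])/5+[120,100],.146))
plan([(.53,.39,.33,-63)])
```

```text
[[0.558 0.407]
 [0.656 0.216]
 [0.874 0.329]
 [0.776 0.522]] [0.716 0.368]
0.21458982043046762 -62.853702948061844
0.24576237690565617 27.355884449659094
0.21735839954718972 116.94026994519082
0.24656957653828146 -152.00175799121686
[[0.573 0.23  0.146]
 [0.532 0.328 0.146]]
slide [-0.562, 0.781, 0.204] turn -0.345  -> [0.471 0.107 0.391] -125.0
slide [-0.884, 0.38, 0.204] turn -0.345  -> [0.501 0.249 0.361] -94.0
slide [-0.953, -0.13, 0.204] turn -0.345  -> [0.53 0.39 0.33] -63.0
```

Request:
send_rows(
  moves=[
    {"slide": [-0.56,0.78,0.2],"turn": -0.345,"gripper": 1},
    {"slide": [-0.56,0.78,0.2],"turn": -0.345,"gripper": 1},
    {"slide": [-0.56,0.78,0.2],"turn": -0.345,"gripper": 1},
    {"slide": [-0.56,0.78,0.2],"turn": -0.345,"gripper": 1},
    {"slide": [-0.56,0.78,0.2],"turn": -0.345,"gripper": 1},
  ],
)

```text
time_s: 4.05
tcp_pos: [0.4711, 0.1109, 0.3895]
eef_rot: [179.9, -0.1, -124.4]
contact_force: [0.5, -0.1, -0.0]
gripper_width: 0.0872
gripper_force: 0.0
```

Request:
send_rows(
  moves=[
    {"slide": [-0.88,0.38,0.2],"turn": -0.345,"gripper": 0.6},
    {"slide": [-0.88,0.38,0.2],"turn": -0.345,"gripper": 0.6},
    {"slide": [-0.88,0.38,0.2],"turn": -0.345,"gripper": 0.6},
    {"slide": [-0.88,0.38,0.2],"turn": -0.345,"gripper": 0.6},
    {"slide": [-0.88,0.38,0.2],"turn": -0.345,"gripper": 0.6},
  ],
)

```text
time_s: 4.47
tcp_pos: [0.4999, 0.252, 0.3587]
eef_rot: [179.8, -0.1, -93.4]
contact_force: [0.3, -1.0, 0.2]
gripper_width: 0.0601
gripper_force: 0.0
```

Request:
send_rows(
  moves=[
    {"slide": [-0.95,-0.13,0.2],"turn": -0.345,"gripper": 0.25},
    {"slide": [-0.95,-0.13,0.2],"turn": -0.345,"gripper": 0.25},
    {"slide": [-0.95,-0.13,0.2],"turn": -0.345,"gripper": 0.25},
    {"slide": [-0.95,-0.13,0.2],"turn": -0.345,"gripper": 0.25},
    {"slide": [-0.95,-0.13,0.2],"turn": -0.345,"gripper": 0.25},
  ],
)

```text
time_s: 4.88
tcp_pos: [0.5289, 0.3929, 0.3278]
eef_rot: [179.8, -0.1, -62.3]
contact_force: [-0.1, -1.5, -0.6]
gripper_width: 0.0263
gripper_force: 0.0
```

Run:
```python
from h import *
s=get_state();print(s["time_s"],s["tcp_pos"],s["eef_rot"],s["joints"])
d=cam("wrist","w2");print(d["origin"],d["attitude"])
for c in ["wrist","top","side"]:
    if c!="wrist": cam(c)
    print([(np.round(r["location"],3).tolist(),round(r["p"],2)) for r in optics.look_for(c,"cab_drawer0_handle")])
cv2.imwrite("pics/w2b.png",cv2.resize(cv2.imread("pics/w2.png"),(800,600)))
```

```text
4.8833 [0.529 0.393 0.328] [179.758  -0.071 -62.325] [ 53.503  16.772   8.229  -0.042 -81.705 -25.822]
[0.563 0.329 0.486] [ 164.405   -0.26  -152.322]
[([0.576, 0.307, 0.155], 0.81)]
[([0.583, 0.303, 0.149], 0.81)]
[([0.549, 0.366, 0.131], 0.63)]
```

View pics/w2b.png

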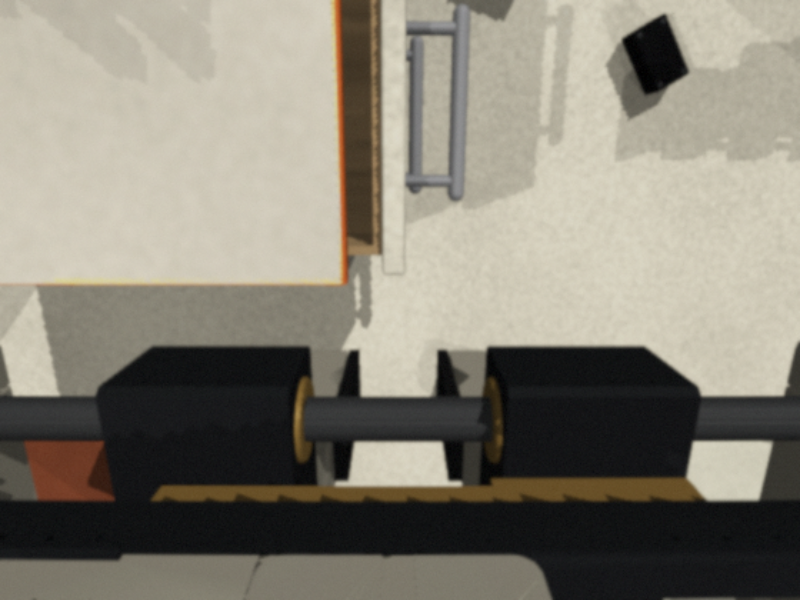

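Run:
```python
from h import *
d=cam("wrist"); k=.7
def ang(P): e=P[1]-P[0]; return np.degrees(np.arctan2(e[1],e[0]))
H=toplane(d,np.array([(463,8),(456,198)])*k,.146+.003); print("handle",H,H.mean(0),np.linalg.norm(H[1]-H[0]),ang(H))
F=toplane(d,np.array([(338,0),(346,284)])*k,.184);print("cabfront",F,ang(F))
x=np.array([np.cos(np.radians(27)),np.sin(np.radians(27))])
print("proj x: handle",H[:,:2]@x,"front",F[:,:2]@x)
```

```text
handle [[0.568 0.223 0.149]
 [0.515 0.328 0.149]] [0.541 0.275 0.149] 0.11732131763143003 116.70252571408544
cabfront [[0.632 0.262 0.184]
 [0.557 0.408 0.184]] 117.01499100450118
proj x: handle [0.607 0.608] front [0.682 0.682]
```

Run:
```python
from h import *
plan([(.541,.275,.23,-63),(.541,.275,.131,-63)])
print("pull"); plan([(.541-.15*.891,.275-.15*.454,.131,-63)],(.541,.275,.131,-63))
```

```text
slide [0.357, 0.137, 0.342] turn 0.0  -> [0.535 0.332 0.281] -63.0
slide [0.357, 0.137, 0.342] turn 0.0  -> [0.541 0.275 0.23 ] -63.0
slide [-0.0, 0.0, 0.66] turn -0.0  -> [0.541 0.275 0.131] -63.0
pull
slide [0.0, 1.0, -0.0] turn 0.0  -> [0.407 0.207 0.131] -63.0
```

Request:
send_rows(
  moves=[
    {"slide": [0.71,0.27,0.68],"turn": 0,"gripper": 0.23},
    {"slide": [0.71,0.27,0.68],"turn": 0,"gripper": 0.23},
    {"slide": [0.71,0.27,0.68],"turn": 0,"gripper": 0.23},
    {"slide": [0.71,0.27,0.68],"turn": 0,"gripper": 0.23},
    {"slide": [0.71,0.27,0.68],"turn": 0,"gripper": 0.23},
  ],
)

```text
time_s: 5.65
tcp_pos: [0.5392, 0.2715, 0.2261]
eef_rot: [179.7, -0.0, -63.1]
contact_force: [-0.9, -0.8, -1.0]
gripper_width: 0.02
gripper_force: 0.0
```

Run:
```python
from h import *
s=get_state();print(s["time_s"],s["tcp_pos"],s["eef_rot"],s["gripper_width"])
plan([(.541,.275,.131,-63)])
```

```text
5.65 [0.539 0.271 0.226] [179.663  -0.029 -63.061] 0.02004008701049127
slide [-0.016, -0.021, 0.634] turn -0.001  -> [0.541 0.275 0.131] -63.0
```

Request:
send_rows(
  moves=[
    {"slide": [-0.016,-0.02,0.2],"turn": 0,"gripper": 0.23},
    {"slide": [-0.016,-0.02,0.4],"turn": 0,"gripper": 0.23},
    {"slide": [-0.016,-0.02,0.55],"turn": 0,"gripper": 0.23},
    {"slide": [-0.016,-0.02,0.63],"turn": 0,"gripper": 0.23},
    {"slide": [-0.016,-0.02,0.63],"turn": 0,"gripper": 0.23},
  ],
)

```text
time_s: 6.07
tcp_pos: [0.5416, 0.2791, 0.1328]
eef_rot: [179.8, -0.0, -62.9]
contact_force: [-0.3, -0.0, 0.9]
gripper_width: 0.02
gripper_force: 0.0
```

Request:
send_rows(
  moves=[
    {"slide": [0,0,0],"turn": 0,"gripper": 0},
    {"slide": [0,0,0],"turn": 0,"gripper": 0},
    {"slide": [0,0,0],"turn": 0,"gripper": 0},
    {"slide": [0,0,0],"turn": 0,"gripper": 0},
    {"slide": [0,0,0],"turn": 0,"gripper": 0},
  ],
  newtons=20,
)

```text
time_s: 6.48
tcp_pos: [0.5435, 0.2807, 0.1367]
eef_rot: [-179.9, 0.0, -62.8]
contact_force: [-0.6, -0.4, 5.2]
gripper_width: 0.0103
gripper_force: 20.0
```

Request:
send_rows(
  moves=[
    {"slide": [0,0.1,0.02],"turn": 0,"gripper": 0},
    {"slide": [0,0.25,0.02],"turn": 0,"gripper": 0},
    {"slide": [0,0.4,0.02],"turn": 0,"gripper": 0},
    {"slide": [0,0.55,0.02],"turn": 0,"gripper": 0},
    {"slide": [0,0.7,0.02],"turn": 0,"gripper": 0},
  ],
)

```text
time_s: 6.9
tcp_pos: [0.4523, 0.2334, 0.1361]
eef_rot: [-179.5, -0.0, -62.7]
contact_force: [4.6, -4.2, 22.2]
gripper_width: 0.0101
gripper_force: 20.0
```

Request:
send_rows(
  moves=[
    {"slide": [0,0.1,0],"turn": 0,"gripper": 0},
    {"slide": [0,0.2,0],"turn": 0,"gripper": 0},
    {"slide": [0,0.25,0],"turn": 0,"gripper": 0},
    {"slide": [0,0.3,0],"turn": 0,"gripper": 0},
    {"slide": [0,0.3,0],"turn": 0,"gripper": 0},
  ],
)

```text
time_s: 7.32
tcp_pos: [0.4115, 0.2121, 0.1361]
eef_rot: [-179.6, -0.0, -62.7]
contact_force: [3.3, -7.4, 21.6]
gripper_width: 0.0103
gripper_force: 20.0
```

Request:
send_rows(
  moves=[
    {"slide": [0,0.02,-0.03],"turn": 0,"gripper": 0},
    {"slide": [0,0.04,-0.03],"turn": 0,"gripper": 0},
    {"slide": [0,0.06,-0.03],"turn": 0,"gripper": 0},
    {"slide": [0,0.08,-0.03],"turn": 0,"gripper": 0},
    {"slide": [0,0.08,-0.03],"turn": 0,"gripper": 0},
  ],
)

```text
time_s: 7.73
tcp_pos: [0.403, 0.209, 0.1376]
eef_rot: [-179.4, 0.0, -62.7]
contact_force: [24.1, 1.6, -20.6]
gripper_width: 0.0104
gripper_force: 20.0
```

Request:
send_rows(
  moves=[
    {"slide": [0,0,0],"turn": 0,"gripper": 0.23},
    {"slide": [0,-0.02,0],"turn": 0,"gripper": 0.23},
    {"slide": [0,-0.02,0],"turn": 0,"gripper": 0.23},
    {"slide": [0,-0.02,0],"turn": 0,"gripper": 0.23},
    {"slide": [0,-0.02,-0.1],"turn": 0,"gripper": 0.23},
  ],
)

```text
time_s: 8.15
tcp_pos: [0.3998, 0.2064, 0.1496]
eef_rot: [179.7, -0.1, -62.8]
contact_force: [-0.4, -0.4, -0.7]
gripper_width: 0.0201
gripper_force: 0.0
```

Request:
send_rows(
  moves=[
    {"slide": [0,0,-0.3],"turn": 0,"gripper": 0.23},
    {"slide": [0,0,-0.6],"turn": 0,"gripper": 0.23},
    {"slide": [0,0,-0.9],"turn": 0,"gripper": 0.23},
    {"slide": [0,0,-1],"turn": 0,"gripper": 0.7},
    {"slide": [0,0,-1],"turn": 0,"gripper": 0.7},
  ],
)

```text
time_s: 8.57
tcp_pos: [0.4032, 0.2091, 0.3079]
eef_rot: [-179.4, 0.1, -62.8]
contact_force: [0.1, 0.3, 0.5]
gripper_width: 0.0286
gripper_force: 0.0
```

Run:
```python
from h import *
s=get_state();print(s["time_s"],s["tcp_pos"],s["eef_rot"],s["joints"],s["contact_force"])
d=cam("wrist","w3")
for c in ["wrist","top"]:
    if c!="wrist": t=cam(c,"top3")
    for n in ["cab_drawer0_handle","drawer_floor"]:
        print(c,n,[(np.round(r["location"],3).tolist(),round(r["p"],2)) for r in optics.look_for(c,n)])
a=d["img"][:,:,::-1]; b=t["img"][100:300,100:380,::-1]
cv2.imwrite("pics/c3.png",np.hstack([cv2.resize(a,(400,300)),cv2.resize(b,(400,300))]))
for b in boxes(t,amin=10): print(b)
```

```text
8.5667 [0.403 0.209 0.308] [-179.449    0.14   -62.752] [ 52.49   -3.997 -18.154   0.112 -75.286 -25.27 ] [0.082 0.303 0.512]
wrist cab_drawer0_handle [([0.546, 0.254, 0.104], 0.8)]
wrist drawer_floor [([0.549, 0.254, 0.098], 0.86)]
top cab_drawer0_handle [([0.555, 0.254, 0.1], 0.93), ([0.535, -0.314, 0.208], 0.68)]
top drawer_floor []
('teal', 0.4342, 0.0341, -52.2, 48, 25, array([273., 249.]))
('teal', 0.5254, -0.0962, -65.9, 48, 24, array([308., 225.]))
('teal', 0.5459, 0.0384, 34.4, 48, 24, array([273., 219.]))
('orange', 0.6326, 0.0296, -20.7, 55, 31, array([275., 197.]))
('orange', 0.6486, -0.1005, -89.1, 50, 31, array([309., 193.]))
('orange', 0.7302, -0.1897, 68.6, 52, 30, array([333., 172.]))
```

View pics/c3.png

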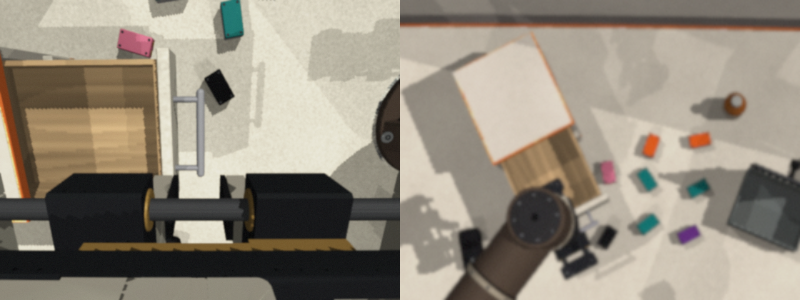

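```bash
cat >> h.py <<'E'
C=np.array([.548,.283]); ex=np.array([np.cos(np.radians(27)),np.sin(np.radians(27))]); ey=np.array([-ex[1],ex[0]])
def slot(x,y): return (C+x*ex+y*ey).tolist()
K=np.array([.470,-.289]); kx=np.array([np.cos(np.radians(-20.5)),np.sin(np.radians(-20.5))]); ky=np.array([-kx[1],kx[0]])
def cslot(x,y): return (K+x*kx+y*ky).tolist()
E
python3 - <<'E'
from h import *
plan([(.5457,.0370,.16,-145),(.5457,.0370,.005,-145)])
print("drop");s=slot(.01,.045)
plan([(.5457,.037,.25,-145),(*s,.25,-153),(*s,.125,-153)],(.5457,.037,.005,-145))
E
```

```text
slide [0.484, -0.114, 0.312] turn 0.304  -> [0.449 0.15  0.254] -90.2
slide [0.377, -0.323, 0.312] turn 0.304  -> [0.497 0.094 0.207] -117.6
slide [0.186, -0.461, 0.312] turn 0.304  -> [0.546 0.037 0.16 ] -145.0
slide [0.0, -0.0, 0.517] turn -0.0  -> [0.546 0.037 0.083] -145.0
slide [0.0, -0.0, 0.517] turn -0.0  -> [0.546 0.037 0.005] -145.0
drop
slide [-0.0, 0.0, -0.817] turn 0.0  -> [0.546 0.037 0.128] -145.0
slide [-0.0, 0.0, -0.817] turn 0.0  -> [0.546 0.037 0.25 ] -145.0
slide [-0.53, 0.811, -0.0] turn 0.044  -> [0.541 0.182 0.25 ] -149.0
slide [-0.473, 0.846, -0.0] turn 0.044  -> [0.536 0.328 0.25 ] -153.0
slide [0.0, -0.0, 0.833] turn -0.0  -> [0.536 0.328 0.125] -153.0
```

Request:
send_rows(
  moves=[
    {"slide": [0.484,-0.114,0.31],"turn": 0.304,"gripper": 0.7},
    {"slide": [0.484,-0.114,0.31],"turn": 0.304,"gripper": 0.7},
    {"slide": [0.484,-0.114,0.31],"turn": 0.304,"gripper": 0.7},
    {"slide": [0.484,-0.114,0.31],"turn": 0.304,"gripper": 0.7},
    {"slide": [0.484,-0.114,0.31],"turn": 0.304,"gripper": 0.7},
  ],
)

```text
time_s: 9.28
tcp_pos: [0.4495, 0.1497, 0.2534]
eef_rot: [179.8, -0.1, -90.5]
contact_force: [0.2, 0.3, -0.3]
gripper_width: 0.0614
gripper_force: 0.0
```

Request:
send_rows(
  moves=[
    {"slide": [0.377,-0.323,0.31],"turn": 0.304,"gripper": 0.7},
    {"slide": [0.377,-0.323,0.31],"turn": 0.304,"gripper": 0.7},
    {"slide": [0.377,-0.323,0.31],"turn": 0.304,"gripper": 0.7},
    {"slide": [0.377,-0.323,0.31],"turn": 0.304,"gripper": 0.7},
    {"slide": [0.377,-0.323,0.31],"turn": 0.304,"gripper": 0.7},
  ],
)

```text
time_s: 9.7
tcp_pos: [0.4978, 0.0936, 0.2075]
eef_rot: [179.9, -0.1, -117.6]
contact_force: [0.5, -0.4, -0.5]
gripper_width: 0.0613
gripper_force: 0.0
```

Request:
send_rows(
  moves=[
    {"slide": [0.186,-0.461,0.31],"turn": 0.304,"gripper": 0.7},
    {"slide": [0.186,-0.461,0.31],"turn": 0.304,"gripper": 0.7},
    {"slide": [0.186,-0.461,0.31],"turn": 0.304,"gripper": 0.7},
    {"slide": [0.186,-0.461,0.31],"turn": 0.304,"gripper": 0.7},
    {"slide": [0.186,-0.461,0.31],"turn": 0.304,"gripper": 0.7},
  ],
)

```text
time_s: 10.12
tcp_pos: [0.5464, 0.0374, 0.1614]
eef_rot: [180.0, -0.1, -144.8]
contact_force: [-0.7, 1.4, -0.1]
gripper_width: 0.0612
gripper_force: 0.0
```

Run:
```python
from h import *
d=cam("wrist")
s=get_state();print(s["time_s"],s["tcp_pos"],s["eef_rot"],s["contact_force"])
for b in boxes(d,amin=150): print(b)
plan([(.5457,.0370,.005,-145)])
```

```text
10.1667 [0.546 0.038 0.162] [ 179.998   -0.021 -144.478] [-0.084  0.378  0.422]
('teal', 0.5464, 0.0371, 34.4, 54, 29, array([277., 195.]))
('teal', 0.4354, 0.033, -52.9, 55, 30, array([355.,  87.]))
('teal', 0.5268, -0.097, -62.3, 54, 30, array([158.,  87.]))
('orange', 0.6238, 0.032, -20.0, 36, 33, array([229., 259.]))
('orange', 0.6483, -0.1001, -77.2, 57, 33, array([ 88., 201.]))
slide [0.003, -0.001, 0.523] turn 0.003  -> [0.546 0.037 0.083] -144.7
slide [0.003, -0.001, 0.523] turn 0.003  -> [0.546 0.037 0.005] -145.0
```

Request:
send_rows(
  moves=[
    {"slide": [0,0,0.28],"turn": 0,"gripper": 0.7},
    {"slide": [0,0,0.5],"turn": 0,"gripper": 0.7},
    {"slide": [0,0,0.7],"turn": 0,"gripper": 0.7},
    {"slide": [0,0,0.85],"turn": 0,"gripper": 0.7},
    {"slide": [0,0,0.95],"turn": 0,"gripper": 0.7},
  ],
)

```text
time_s: 10.58
tcp_pos: [0.5454, 0.0381, 0.0178]
eef_rot: [180.0, -0.1, -144.3]
contact_force: [0.6, -0.5, -0.1]
gripper_width: 0.0615
gripper_force: 0.0
```

Request:
send_rows(
  moves=[
    {"slide": [0,0,0.08],"turn": 0,"gripper": 0.7},
    {"slide": [0,0,0.08],"turn": 0,"gripper": 0},
    {"slide": [0,0,0.08],"turn": 0,"gripper": 0},
    {"slide": [0,0,0.08],"turn": 0,"gripper": 0},
    {"slide": [0,0,0.08],"turn": 0,"gripper": 0},
  ],
  newtons=30,
)

```text
time_s: 11.0
tcp_pos: [0.5473, 0.0381, 0.0089]
eef_rot: [-180.0, 0.1, -144.7]
contact_force: [-0.2, -0.1, 0.9]
gripper_width: 0.0401
gripper_force: 0.0
```

Request:
send_rows(
  moves=[
    {"slide": [0,0,0],"turn": 0,"gripper": 0},
    {"slide": [0,0,0],"turn": 0,"gripper": 0},
    {"slide": [0,0,-0.2],"turn": 0,"gripper": 0},
    {"slide": [0,0,-0.4],"turn": 0,"gripper": 0},
    {"slide": [0,0,-0.6],"turn": 0,"gripper": 0},
  ],
)

```text
time_s: 11.42
tcp_pos: [0.5459, 0.0372, 0.0985]
eef_rot: [180.0, -0.1, -144.9]
contact_force: [0.9, 1.2, -1.8]
gripper_width: 0.0321
gripper_force: 30.0
```

Request:
send_rows(
  moves=[
    {"slide": [0,0,-1],"turn": 0,"gripper": 0},
    {"slide": [0,0,-1],"turn": 0,"gripper": 0},
    {"slide": [0,0,-1],"turn": 0,"gripper": 0},
    {"slide": [0,0,-1],"turn": 0,"gripper": 0},
    {"slide": [0,0,-1],"turn": 0,"gripper": 0},
  ],
)

```text
time_s: 11.83
tcp_pos: [0.5492, 0.0379, 0.2549]
eef_rot: [-179.8, 0.6, -144.8]
contact_force: [1.3, 0.2, -0.8]
gripper_width: 0.0315
gripper_force: 30.0
```

Request:
send_rows(
  moves=[
    {"slide": [-0.53,0.81,0],"turn": 0.044,"gripper": 0},
    {"slide": [-0.53,0.81,0],"turn": 0.044,"gripper": 0},
    {"slide": [-0.53,0.81,0],"turn": 0.044,"gripper": 0},
    {"slide": [-0.53,0.81,0],"turn": 0.044,"gripper": 0},
    {"slide": [-0.53,0.81,0],"turn": 0.044,"gripper": 0},
  ],
)

```text
time_s: 12.25
tcp_pos: [0.5413, 0.1862, 0.2473]
eef_rot: [180.0, 0.0, -148.6]
contact_force: [0.8, -0.3, -0.6]
gripper_width: 0.0319
gripper_force: 30.0
```

Request:
send_rows(
  moves=[
    {"slide": [-0.47,0.85,0],"turn": 0.044,"gripper": 0},
    {"slide": [-0.47,0.85,0],"turn": 0.044,"gripper": 0},
    {"slide": [-0.47,0.85,0],"turn": 0.044,"gripper": 0},
    {"slide": [-0.47,0.85,0],"turn": 0.044,"gripper": 0},
    {"slide": [-0.47,0.85,0],"turn": 0.044,"gripper": 0},
  ],
)

```text
time_s: 12.67
tcp_pos: [0.5354, 0.3317, 0.2466]
eef_rot: [180.0, -0.0, -152.6]
contact_force: [0.1, -1.1, -1.7]
gripper_width: 0.0317
gripper_force: 30.0
```

Run:
```python
from h import *
s=get_state();print(s["time_s"],s["tcp_pos"],s["eef_rot"],s["contact_force"],s["gripper_width"])
plan([(*slot(.01,.045),.12,-153)])
t=cam("top","top4");d=cam("wrist","w4")
cv2.imwrite("pics/c4.png",np.hstack([cv2.resize(d["img"][:,:,::-1],(400,300)),cv2.resize(t["img"][100:300,100:380,::-1],(400,300))]))
```

```text
12.6667 [0.535 0.332 0.247] [ 179.99    -0.037 -152.61 ] [ 0.125 -1.078 -1.69 ] 0.03170621837147284
slide [0.006, -0.027, 0.844] turn 0.004  -> [0.536 0.328 0.12 ] -153.0
```

View pics/c4.png

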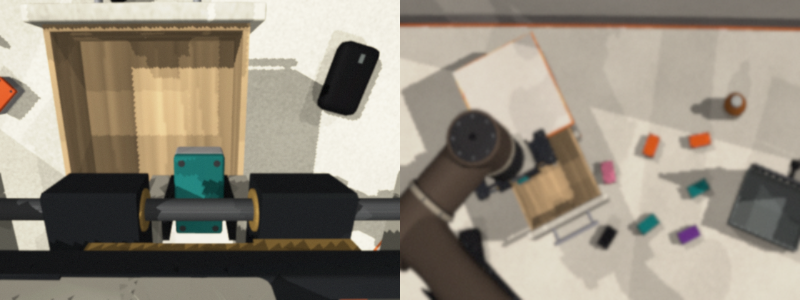

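Run:
```python
from h import *
d=cam("wrist")
P=toplane(d,np.array([(48,30),(246,30),(66,170),(232,170),(30,22),(264,22)])*1.4,.162)[:,:2]
for p in P: print(p,"local",(p-C)@ex,(p-C)@ey)
```

```text
[0.495 0.151] local -0.10766221887688701 -0.0936854698510079
[0.411 0.313] local -0.10821491039143101 0.08837961383722143
[0.618 0.211] local 0.029380307689576106 -0.09610107007479471
[0.536 0.368] local 0.028389136168823888 0.08114850204230463
[0.496 0.134] local -0.11440611546408339 -0.10923441543424825
[0.398 0.324] local -0.11502526845622915 0.10441242622063332
```

```bash
sed -i 's/C=np.array(\[.548,.283\])/C=np.array([.550,.2785])/' h.py
python3 - <<'E'
from h import *
plan([(*slot(.01,.042),.12,-153)])
E
```

```text
slide [-0.003, -0.055, 0.848] turn 0.003  -> [0.54 0.32 0.12] -153.0
```

Request:
send_rows(
  moves=[
    {"slide": [0,-0.055,0.1],"turn": 0,"gripper": 0},
    {"slide": [0,-0.055,0.35],"turn": 0,"gripper": 0},
    {"slide": [0,-0.055,0.55],"turn": 0,"gripper": 0},
    {"slide": [0,-0.055,0.7],"turn": 0,"gripper": 0},
    {"slide": [0,-0.055,0.8],"turn": 0,"gripper": 0},
  ],
)

```text
time_s: 13.23
tcp_pos: [0.5389, 0.3181, 0.1252]
eef_rot: [-180.0, -0.2, -152.9]
contact_force: [-0.2, -1.6, -1.5]
gripper_width: 0.0318
gripper_force: 30.0
```

Request:
send_rows(
  moves=[
    {"slide": [0,0,0.02],"turn": 0,"gripper": 0},
    {"slide": [0,0,0.04],"turn": 0,"gripper": 0},
    {"slide": [0,0,0.06],"turn": 0,"gripper": 0},
    {"slide": [0,0,0.08],"turn": 0,"gripper": 0},
    {"slide": [0,0,0.08],"turn": 0,"gripper": 0},
  ],
)

```text
time_s: 13.65
tcp_pos: [0.54, 0.3209, 0.1161]
eef_rot: [180.0, 0.1, -152.8]
contact_force: [-0.8, -0.5, -0.8]
gripper_width: 0.0313
gripper_force: 30.0
```

Request:
send_rows(
  moves=[
    {"slide": [0,0,0.015],"turn": 0,"gripper": 0},
    {"slide": [0,0,0.03],"turn": 0,"gripper": 0},
    {"slide": [0,0,0.04],"turn": 0,"gripper": 0},
    {"slide": [0,0,0.04],"turn": 0,"gripper": 0},
    {"slide": [0,0,0.04],"turn": 0,"gripper": 0},
  ],
)

```text
time_s: 14.07
tcp_pos: [0.5406, 0.3215, 0.1106]
eef_rot: [180.0, 0.1, -152.8]
contact_force: [1.0, -0.9, 4.7]
gripper_width: 0.0315
gripper_force: 30.0
```

Request:
send_rows(
  moves=[
    {"slide": [0,0,-0.01],"turn": 0,"gripper": 0.47},
    {"slide": [0,0,-0.01],"turn": 0,"gripper": 0.47},
    {"slide": [0,0,-0.01],"turn": 0,"gripper": 0.47},
    {"slide": [0,0,-0.1],"turn": 0,"gripper": 0.47},
    {"slide": [0,0,-0.3],"turn": 0,"gripper": 0.47},
  ],
)

```text
time_s: 14.48
tcp_pos: [0.5374, 0.3191, 0.1506]
eef_rot: [-179.9, -0.5, -152.8]
contact_force: [-0.0, 0.3, -0.3]
gripper_width: 0.041
gripper_force: 0.0
```

Request:
send_rows(
  moves=[
    {"slide": [0,0,-0.2],"turn": 0,"gripper": 0.47},
    {"slide": [0,0,-0.4],"turn": 0,"gripper": 0.47},
    {"slide": [0,0,-0.6],"turn": 0,"gripper": 0.7},
    {"slide": [0,0,-0.6],"turn": 0,"gripper": 0.7},
    {"slide": [0,0,-0.6],"turn": 0,"gripper": 0.7},
  ],
)

```text
time_s: 14.9
tcp_pos: [0.5402, 0.3214, 0.2464]
eef_rot: [179.9, 0.2, -152.8]
contact_force: [-0.1, -0.4, -1.3]
gripper_width: 0.0558
gripper_force: 0.0
```

Run:
```python
from h import *
s=get_state();print(s["time_s"],s["tcp_pos"],s["eef_rot"],s["contact_force"],s["gripper_width"])
d=cam("wrist","w5");t=cam("top")
for b in boxes(d,z=.129,amin=150): print(b)
for b in boxes(t,amin=10): print(b)
plan([(.435,.033,.22,127),(.435,.033,.155,127)])
```

```text
14.9 [0.54  0.321 0.246] [ 179.923    0.189 -152.796] [-0.129 -0.418 -1.258] 0.055839173629465576
('teal', 0.5392, 0.3205, 27.7, 54, 30, array([278., 201.]))
('orange', 0.5896, 0.1013, -19.5, 41, 24, array([  9., 133.]))
('teal', 0.4342, 0.0341, -52.2, 48, 25, array([273., 249.]))
('teal', 0.5254, -0.0962, -65.9, 48, 24, array([308., 225.]))
('teal', 0.5428, 0.3349, 2.1, 31, 30, array([194., 219.]))
('orange', 0.6326, 0.0296, -20.7, 55, 31, array([275., 197.]))
('orange', 0.6486, -0.1005, -89.1, 50, 31, array([309., 193.]))
('orange', 0.7255, -0.1938, -89.0, 46, 19, array([334., 173.]))
slide [0.498, -0.463, 0.052] turn 0.297  -> [0.504 0.225 0.236] -179.5
slide [0.236, -0.637, 0.052] turn 0.297  -> [0.47  0.129 0.228] -206.3
slide [-0.075, -0.675, 0.052] turn 0.297  -> [0.435 0.033 0.22 ] -233.0
slide [-0.0, 0.0, 0.433] turn -0.0  -> [0.435 0.033 0.155] -233.0
```

Request:
send_rows(
  moves=[
    {"slide": [0.5,-0.463,0.05],"turn": 0.297,"gripper": 0.7},
    {"slide": [0.5,-0.463,0.05],"turn": 0.297,"gripper": 0.7},
    {"slide": [0.5,-0.463,0.05],"turn": 0.297,"gripper": 0.7},
    {"slide": [0.5,-0.463,0.05],"turn": 0.297,"gripper": 0.7},
    {"slide": [0.5,-0.463,0.05],"turn": 0.297,"gripper": 0.7},
  ],
)

```text
time_s: 15.42
tcp_pos: [0.5038, 0.2233, 0.236]
eef_rot: [-179.9, -0.1, -179.8]
contact_force: [-0.3, 0.2, -0.2]
gripper_width: 0.0611
gripper_force: 0.0
```

Request:
send_rows(
  moves=[
    {"slide": [0.236,-0.637,0.05],"turn": 0.297,"gripper": 0.7},
    {"slide": [0.236,-0.637,0.05],"turn": 0.297,"gripper": 0.7},
    {"slide": [0.236,-0.637,0.05],"turn": 0.297,"gripper": 0.7},
    {"slide": [0.236,-0.637,0.05],"turn": 0.297,"gripper": 0.7},
    {"slide": [0.236,-0.637,0.05],"turn": 0.297,"gripper": 0.7},
  ],
)

```text
time_s: 15.83
tcp_pos: [0.4697, 0.1282, 0.2289]
eef_rot: [-179.9, -0.0, 153.6]
contact_force: [-0.2, -1.0, -0.1]
gripper_width: 0.0609
gripper_force: 0.0
```

Request:
send_rows(
  moves=[
    {"slide": [-0.075,-0.675,0.5],"turn": 0.297,"gripper": 0.7},
    {"slide": [-0.075,-0.675,0.5],"turn": 0.297,"gripper": 0.7},
    {"slide": [-0.075,-0.675,0.5],"turn": 0.297,"gripper": 0.7},
    {"slide": [-0.075,-0.675,0.5],"turn": 0.297,"gripper": 0.7},
    {"slide": [-0.075,-0.675,0.5],"turn": 0.297,"gripper": 0.7},
  ],
)

```text
time_s: 16.25
tcp_pos: [0.4341, 0.032, 0.1527]
eef_rot: [-179.8, -0.0, 127.2]
contact_force: [0.9, 0.8, 1.1]
gripper_width: 0.0615
gripper_force: 0.0
```

Run:
```python
from h import *
d=cam("wrist")
s=get_state();print(s["time_s"],s["tcp_pos"],s["eef_rot"],s["joints"])
for b in boxes(d,amin=150): print(b)
plan([(.435,.033,.006,127)])
```

```text
16.3 [0.436 0.033 0.154] [-179.906    0.002  127.337] [  30.407    1.427  -33.934    0.017  -54.731 -173.08 ]
('teal', 0.5154, -0.0769, 37.4, 29, 11, array([277., 335.]))
('teal', 0.4347, 0.0339, -52.8, 54, 30, array([281., 193.]))
slide [0.002, -0.004, 0.986] turn 0.004  -> [0.435 0.033 0.006] 127.0
```

Request:
send_rows(
  moves=[
    {"slide": [0,-0.005,0.28],"turn": -0.035,"gripper": 0.7},
    {"slide": [0,-0.005,0.5],"turn": -0.035,"gripper": 0.7},
    {"slide": [0,-0.005,0.7],"turn": -0.035,"gripper": 0.7},
    {"slide": [0,-0.005,0.85],"turn": -0.035,"gripper": 0.7},
    {"slide": [0,-0.005,0.95],"turn": -0.035,"gripper": 0.7},
  ],
)

```text
time_s: 16.72
tcp_pos: [0.4353, 0.0339, 0.0101]
eef_rot: [-179.9, -0.0, 130.6]
contact_force: [-0.0, -0.1, 0.3]
gripper_width: 0.0611
gripper_force: 0.0
```

Request:
send_rows(
  moves=[
    {"slide": [0,0,0.045],"turn": 0,"gripper": 0.7},
    {"slide": [0,0,0.045],"turn": 0,"gripper": 0},
    {"slide": [0,0,0.045],"turn": 0,"gripper": 0},
    {"slide": [0,0,0.045],"turn": 0,"gripper": 0},
    {"slide": [0,0,0.045],"turn": 0,"gripper": 0},
  ],
)

```text
time_s: 17.13
tcp_pos: [0.4359, 0.0334, 0.0064]
eef_rot: [179.9, 0.0, 130.2]
contact_force: [0.7, 0.0, 0.4]
gripper_width: 0.0404
gripper_force: 0.0
```

Request:
send_rows(
  moves=[
    {"slide": [0,0,0],"turn": 0,"gripper": 0},
    {"slide": [0,0,0],"turn": 0,"gripper": 0},
    {"slide": [0,0,0],"turn": 0,"gripper": 0},
    {"slide": [0,0,-0.3],"turn": -0.04,"gripper": 0},
    {"slide": [0,0,-0.6],"turn": -0.08,"gripper": 0},
  ],
)

```text
time_s: 17.55
tcp_pos: [0.4326, 0.0315, 0.0876]
eef_rot: [-179.6, -0.1, 137.5]
contact_force: [2.2, 0.9, -1.3]
gripper_width: 0.0321
gripper_force: 29.5
```

Run:
```python
from h import *
s=get_state();print(s["joints"])
p=(*slot(.01,-.042),.25,-153)
plan([(.435,.033,.22,138),p,(*p[:2],.12,-153)])
```

```text
[  30.39     6.432  -39.111   -0.026  -44.896 -162.867]
slide [-0.005, 0.018, -0.883] turn -0.006  -> [0.435 0.033 0.22 ] 138.0
slide [0.12, 0.846, -0.1] turn -0.383  -> [0.506 0.139 0.235] 172.5
slide [-0.38, 0.765, -0.1] turn -0.383  -> [0.578 0.246 0.25 ] 207.0
slide [-0.0, 0.0, 0.867] turn -0.0  -> [0.578 0.246 0.12 ] 207.0
```

Request:
send_rows(
  moves=[
    {"slide": [0,0,-0.9],"turn": 0,"gripper": 0},
    {"slide": [0,0,-0.9],"turn": 0,"gripper": 0},
    {"slide": [0,0,-0.9],"turn": 0,"gripper": 0},
    {"slide": [0,0,-0.9],"turn": 0,"gripper": 0},
    {"slide": [0,0,-0.9],"turn": 0,"gripper": 0},
  ],
)

```text
time_s: 17.97
tcp_pos: [0.4365, 0.0334, 0.2276]
eef_rot: [179.6, 0.2, 137.4]
contact_force: [0.5, 1.0, -1.7]
gripper_width: 0.0321
gripper_force: 29.5
```

Request:
send_rows(
  moves=[
    {"slide": [0.12,0.846,-0.1],"turn": -0.383,"gripper": 0},
    {"slide": [0.12,0.846,-0.1],"turn": -0.383,"gripper": 0},
    {"slide": [0.12,0.846,-0.1],"turn": -0.383,"gripper": 0},
    {"slide": [0.12,0.846,-0.1],"turn": -0.383,"gripper": 0},
    {"slide": [0.12,0.846,-0.1],"turn": -0.383,"gripper": 0},
  ],
)

```text
time_s: 18.38
tcp_pos: [0.508, 0.14, 0.2364]
eef_rot: [-179.9, -0.1, 172.3]
contact_force: [-0.1, -0.3, -2.3]
gripper_width: 0.0323
gripper_force: 29.5
```

Request:
send_rows(
  moves=[
    {"slide": [-0.38,0.765,-0.1],"turn": -0.383,"gripper": 0},
    {"slide": [-0.38,0.765,-0.1],"turn": -0.383,"gripper": 0},
    {"slide": [-0.38,0.765,-0.1],"turn": -0.383,"gripper": 0},
    {"slide": [-0.38,0.765,-0.1],"turn": -0.383,"gripper": 0},
    {"slide": [-0.38,0.765,-0.1],"turn": -0.383,"gripper": 0},
  ],
)

```text
time_s: 18.8
tcp_pos: [0.5806, 0.2456, 0.2503]
eef_rot: [-180.0, -0.2, -153.3]
contact_force: [-0.7, -0.2, -1.2]
gripper_width: 0.0318
gripper_force: 29.5
```

Run:
```python
from h import *
cam("wrist","w6")
s=get_state();print(s["time_s"],s["tcp_pos"],s["eef_rot"],s["joints"],s["gripper_width"])
plan([(*slot(.01,-.042),.125,-153)])
```

```text
18.85 [0.58  0.245 0.25 ] [-179.984   -0.249 -152.941] [  40.578   15.657   -3.148   -0.045  -71.441 -103.504] 0.03189231279549623
slide [0.008, 0.012, 0.836] turn 0.001  -> [0.578 0.246 0.125] -153.0
```

Request:
send_rows(
  moves=[
    {"slide": [0,0,0.2],"turn": 0,"gripper": 0},
    {"slide": [0,0,0.4],"turn": 0,"gripper": 0},
    {"slide": [0,0,0.6],"turn": 0,"gripper": 0},
    {"slide": [0,0,0.75],"turn": 0,"gripper": 0},
    {"slide": [0,0,0.84],"turn": 0,"gripper": 0},
  ],
)

```text
time_s: 19.27
tcp_pos: [0.5778, 0.242, 0.1231]
eef_rot: [-180.0, -0.3, -153.9]
contact_force: [0.1, 0.2, -1.7]
gripper_width: 0.0318
gripper_force: 29.5
```

Request:
send_rows(
  moves=[
    {"slide": [0,0,0.03],"turn": 0,"gripper": 0},
    {"slide": [0,0,0.06],"turn": 0,"gripper": 0},
    {"slide": [0,0,0.08],"turn": 0,"gripper": 0},
    {"slide": [0,0,0.09],"turn": 0,"gripper": 0},
    {"slide": [0,0,0.09],"turn": 0,"gripper": 0},
  ],
)

```text
time_s: 19.68
tcp_pos: [0.5805, 0.2439, 0.1147]
eef_rot: [180.0, 0.1, -153.7]
contact_force: [-0.2, 0.4, -0.8]
gripper_width: 0.0323
gripper_force: 29.5
```

Request:
send_rows(
  moves=[
    {"slide": [0,0,0],"turn": 0,"gripper": 0.47},
    {"slide": [0,0,0],"turn": 0,"gripper": 0.47},
    {"slide": [0,0,0],"turn": 0,"gripper": 0.47},
    {"slide": [0,0,-0.1],"turn": 0,"gripper": 0.47},
    {"slide": [0,0,-0.3],"turn": 0,"gripper": 0.47},
  ],
)

```text
time_s: 20.1
tcp_pos: [0.5784, 0.2429, 0.1566]
eef_rot: [-180.0, -0.3, -153.7]
contact_force: [0.4, 1.5, -0.5]
gripper_width: 0.0408
gripper_force: 0.0
```

Request:
send_rows(
  moves=[
    {"slide": [0,0,-0.2],"turn": 0,"gripper": 0.47},
    {"slide": [0,0,-0.4],"turn": 0,"gripper": 0.47},
    {"slide": [0,0,-0.6],"turn": 0,"gripper": 0.7},
    {"slide": [0,0,-0.6],"turn": 0,"gripper": 0.7},
    {"slide": [0,0,-0.6],"turn": 0,"gripper": 0.7},
  ],
)

```text
time_s: 20.52
tcp_pos: [0.5813, 0.2444, 0.2522]
eef_rot: [179.9, 0.3, -153.7]
contact_force: [-0.0, -0.4, -0.5]
gripper_width: 0.0559
gripper_force: 0.0
```

Run:
```python
from h import *
d=cam("wrist","w7");t=cam("top")
s=get_state();print(s["time_s"],s["tcp_pos"],s["eef_rot"],s["contact_force"],s["gripper_width"])
for b in boxes(d,z=.129,amin=150): print(b)
for b in boxes(t,amin=10): print(b)
plan([(.5265,-.0965,.16,-64)])
```

```text
20.6167 [0.58  0.244 0.249] [ 179.977    0.001 -153.709] [ 0.24   0.55  -0.522] 0.0601389583086917
('teal', 0.5785, 0.2431, 25.5, 54, 30, array([279., 196.]))
('teal', 0.5396, 0.3189, 27.2, 54, 31, array([379., 193.]))
('orange', 0.6016, 0.0791, -20.1, 41, 24, array([ 85., 134.]))
('teal', 0.5255, -0.0964, -65.9, 47, 24, array([308., 225.]))
('teal', 0.5429, 0.3349, -89.1, 31, 30, array([194., 219.]))
('teal', 0.5841, 0.2526, 27.7, 34, 29, array([216., 208.]))
('orange', 0.6326, 0.0296, -20.7, 55, 31, array([275., 197.]))
('orange', 0.6486, -0.1005, -89.1, 50, 31, array([309., 193.]))
('orange', 0.7317, -0.189, 63.7, 53, 32, array([333., 172.]))
slide [0.441, -0.625, 0.198] turn -0.332  -> [0.562 0.13  0.219] -123.8
slide [0.694, -0.322, 0.198] turn -0.332  -> [0.544 0.017 0.19 ] -93.9
slide [0.762, 0.067, 0.198] turn -0.332  -> [ 0.526 -0.096  0.16 ] -64.0
```

Request:
send_rows(
  moves=[
    {"slide": [0.44,-0.625,0.1],"turn": -0.332,"gripper": 0.7},
    {"slide": [0.44,-0.625,0.1],"turn": -0.332,"gripper": 0.7},
    {"slide": [0.44,-0.625,0.1],"turn": -0.332,"gripper": 0.7},
    {"slide": [0.44,-0.625,0.1],"turn": -0.332,"gripper": 0.7},
    {"slide": [0.44,-0.625,0.1],"turn": -0.332,"gripper": 0.7},
  ],
)

```text
time_s: 21.03
tcp_pos: [0.5618, 0.1285, 0.233]
eef_rot: [179.9, -0.1, -123.6]
contact_force: [-0.2, -0.8, -0.8]
gripper_width: 0.0615
gripper_force: 0.0
```

Request:
send_rows(
  moves=[
    {"slide": [0.694,-0.322,0.25],"turn": -0.332,"gripper": 0.7},
    {"slide": [0.694,-0.322,0.25],"turn": -0.332,"gripper": 0.7},
    {"slide": [0.694,-0.322,0.25],"turn": -0.332,"gripper": 0.7},
    {"slide": [0.694,-0.322,0.25],"turn": -0.332,"gripper": 0.7},
    {"slide": [0.694,-0.322,0.25],"turn": -0.332,"gripper": 0.7},
  ],
)

```text
time_s: 21.45
tcp_pos: [0.5441, 0.0159, 0.1953]
eef_rot: [179.9, -0.1, -93.9]
contact_force: [0.2, -1.1, 0.5]
gripper_width: 0.0615
gripper_force: 0.0
```

Request:
send_rows(
  moves=[
    {"slide": [0.762,0.067,0.25],"turn": -0.332,"gripper": 0.7},
    {"slide": [0.762,0.067,0.25],"turn": -0.332,"gripper": 0.7},
    {"slide": [0.762,0.067,0.25],"turn": -0.332,"gripper": 0.7},
    {"slide": [0.762,0.067,0.25],"turn": -0.332,"gripper": 0.7},
    {"slide": [0.762,0.067,0.25],"turn": -0.332,"gripper": 0.7},
  ],
)

```text
time_s: 21.87
tcp_pos: [0.5267, -0.0971, 0.158]
eef_rot: [179.9, 0.0, -64.1]
contact_force: [0.2, 0.9, 0.4]
gripper_width: 0.0616
gripper_force: 0.0
```

Run:
```python
from h import *
d=cam("wrist","w8")
s=get_state();print(s["time_s"],s["tcp_pos"],s["eef_rot"],s["joints"])
for b in boxes(d,amin=150): print(b)
plan([(.5265,-.0965,.01,-64)])
```

```text
21.9167 [ 0.527 -0.096  0.159] [179.944   0.01  -64.035] [ 10.626  10.785 -22.325   0.006 -56.947  15.336]
('teal', 0.5277, -0.0985, -62.2, 54, 30, array([277., 192.]))
('orange', 0.6489, -0.1016, -77.2, 56, 32, array([149., 130.]))
slide [-0.001, 0.006, 0.99] turn -0.0  -> [ 0.526 -0.096  0.01 ] -64.0
```

Request:
send_rows(
  moves=[
    {"slide": [0.01,0,0.28],"turn": -0.02,"gripper": 0.7},
    {"slide": [0.01,0,0.5],"turn": -0.02,"gripper": 0.7},
    {"slide": [0.01,0,0.7],"turn": -0.02,"gripper": 0.7},
    {"slide": [0.01,0,0.85],"turn": -0.02,"gripper": 0.7},
    {"slide": [0.01,0,0.95],"turn": -0.02,"gripper": 0.7},
  ],
)

```text
time_s: 22.33
tcp_pos: [0.5272, -0.0963, 0.0141]
eef_rot: [179.9, 0.1, -62.5]
contact_force: [0.7, -0.2, 0.2]
gripper_width: 0.0612
gripper_force: 0.0
```

Request:
send_rows(
  moves=[
    {"slide": [0,0,0.07],"turn": 0,"gripper": 0.7},
    {"slide": [0,0,0.07],"turn": 0,"gripper": 0},
    {"slide": [0,0,0.07],"turn": 0,"gripper": 0},
    {"slide": [0,0,0.07],"turn": 0,"gripper": 0},
    {"slide": [0,0,0.07],"turn": 0,"gripper": 0},
  ],
)

```text
time_s: 22.75
tcp_pos: [0.5287, -0.0972, 0.0074]
eef_rot: [-179.9, -0.0, -62.3]
contact_force: [-0.3, 0.0, -0.4]
gripper_width: 0.0405
gripper_force: 0.0
```

Request:
send_rows(
  moves=[
    {"slide": [0,0,0],"turn": 0,"gripper": 0},
    {"slide": [0,0,0],"turn": 0,"gripper": 0},
    {"slide": [0,0,0],"turn": 0,"gripper": 0},
    {"slide": [0,0,-0.3],"turn": 0,"gripper": 0},
    {"slide": [0,0,-0.6],"turn": 0,"gripper": 0},
  ],
)

```text
time_s: 23.17
tcp_pos: [0.5253, -0.0979, 0.0883]
eef_rot: [179.6, 0.1, -62.3]
contact_force: [2.7, 0.7, -1.4]
gripper_width: 0.0316
gripper_force: 30.0
```

Request:
send_rows(
  moves=[
    {"slide": [0,0,-1],"turn": 0,"gripper": 0},
    {"slide": [0,0,-1],"turn": 0,"gripper": 0},
    {"slide": [0,0,-1],"turn": 0,"gripper": 0},
    {"slide": [0,0,-1],"turn": 0,"gripper": 0},
    {"slide": [0,0,-1],"turn": 0,"gripper": 0},
  ],
)

```text
time_s: 23.58
tcp_pos: [0.5304, -0.0979, 0.2465]
eef_rot: [-179.4, -0.3, -62.2]
contact_force: [1.2, 0.7, -1.6]
gripper_width: 0.0318
gripper_force: 30.0
```

Run:
```python
from h import *
s=get_state();print(s["time_s"],s["tcp_pos"],s["eef_rot"],s["joints"])
p=slot(-.066,.042)
plan([(*p,.245,-153)])
```

```text
23.5833 [ 0.53  -0.098  0.247] [-179.44    -0.283  -62.245] [ 10.452   6.604 -15.201   0.112 -67.576  17.262]
slide [-0.815, -0.283, 0.003] turn 0.336  -> [0.511 0.03  0.246] -92.5
slide [-0.847, 0.167, 0.003] turn 0.336  -> [0.492 0.158 0.246] -122.7
slide [-0.647, 0.57, 0.003] turn 0.336  -> [0.472 0.286 0.245] -153.0
```

Request:
send_rows(
  moves=[
    {"slide": [-0.815,-0.283,0],"turn": 0.336,"gripper": 0},
    {"slide": [-0.815,-0.283,0],"turn": 0.336,"gripper": 0},
    {"slide": [-0.815,-0.283,0],"turn": 0.336,"gripper": 0},
    {"slide": [-0.815,-0.283,0],"turn": 0.336,"gripper": 0},
    {"slide": [-0.815,-0.283,0],"turn": 0.336,"gripper": 0},
  ],
)

```text
time_s: 24.0
tcp_pos: [0.5074, 0.0332, 0.2393]
eef_rot: [180.0, 0.1, -92.8]
contact_force: [-0.4, -0.5, -1.8]
gripper_width: 0.0317
gripper_force: 30.0
```

Request:
send_rows(
  moves=[
    {"slide": [-0.847,0.167,0],"turn": 0.336,"gripper": 0},
    {"slide": [-0.847,0.167,0],"turn": 0.336,"gripper": 0},
    {"slide": [-0.847,0.167,0],"turn": 0.336,"gripper": 0},
    {"slide": [-0.847,0.167,0],"turn": 0.336,"gripper": 0},
    {"slide": [-0.847,0.167,0],"turn": 0.336,"gripper": 0},
  ],
)

```text
time_s: 24.42
tcp_pos: [0.488, 0.1614, 0.2391]
eef_rot: [180.0, 0.0, -123.0]
contact_force: [-0.3, -0.3, -0.8]
gripper_width: 0.0319
gripper_force: 30.0
```

Request:
send_rows(
  moves=[
    {"slide": [-0.647,0.57,0],"turn": 0.336,"gripper": 0},
    {"slide": [-0.647,0.57,0],"turn": 0.336,"gripper": 0},
    {"slide": [-0.647,0.57,0],"turn": 0.336,"gripper": 0},
    {"slide": [-0.647,0.57,0],"turn": 0.336,"gripper": 0},
    {"slide": [-0.647,0.57,0],"turn": 0.336,"gripper": 0},
  ],
)

```text
time_s: 24.83
tcp_pos: [0.4685, 0.2889, 0.2386]
eef_rot: [180.0, -0.0, -153.3]
contact_force: [0.6, -0.2, -1.5]
gripper_width: 0.0319
gripper_force: 30.0
```

Run:
```python
from h import *
cam("wrist","w9")
s=get_state();print(s["time_s"],s["tcp_pos"],s["eef_rot"],s["joints"],s["gripper_width"])
plan([(*slot(-.066,.042),.125,-153)])
```

```text
24.8833 [0.469 0.288 0.239] [-179.995   -0.072 -153.251] [  51.943    8.352  -14.125   -0.028  -67.591 -115.184] 0.031496311356602004
slide [-0.016, -0.021, 0.758] turn -0.003  -> [0.472 0.286 0.125] -153.0
```

Request:
send_rows(
  moves=[
    {"slide": [-0.016,-0.02,0.1],"turn": 0,"gripper": 0},
    {"slide": [-0.016,-0.02,0.3],"turn": 0,"gripper": 0},
    {"slide": [-0.016,-0.02,0.5],"turn": 0,"gripper": 0},
    {"slide": [-0.016,-0.02,0.65],"turn": 0,"gripper": 0},
    {"slide": [-0.016,-0.02,0.76],"turn": 0,"gripper": 0},
  ],
)

```text
time_s: 25.3
tcp_pos: [0.4718, 0.283, 0.123]
eef_rot: [-180.0, -0.2, -153.0]
contact_force: [0.2, 0.5, -1.2]
gripper_width: 0.0318
gripper_force: 30.0
```

Request:
send_rows(
  moves=[
    {"slide": [0,0,0.03],"turn": 0,"gripper": 0},
    {"slide": [0,0,0.06],"turn": 0,"gripper": 0},
    {"slide": [0,0,0.08],"turn": 0,"gripper": 0},
    {"slide": [0,0,0.09],"turn": 0,"gripper": 0},
    {"slide": [0,0,0.09],"turn": 0,"gripper": 0},
  ],
)

```text
time_s: 25.72
tcp_pos: [0.4732, 0.2849, 0.1127]
eef_rot: [180.0, 0.1, -153.0]
contact_force: [-1.2, -0.4, -1.0]
gripper_width: 0.032
gripper_force: 30.0
```

Request:
send_rows(
  moves=[
    {"slide": [0,0,0],"turn": 0,"gripper": 0.47},
    {"slide": [0,0,0],"turn": 0,"gripper": 0.47},
    {"slide": [0,0,0],"turn": 0,"gripper": 0.47},
    {"slide": [0,0,-0.1],"turn": 0,"gripper": 0.47},
    {"slide": [0,0,-0.3],"turn": 0,"gripper": 0.47},
  ],
)

```text
time_s: 26.13
tcp_pos: [0.4712, 0.2832, 0.1546]
eef_rot: [-179.9, -0.3, -153.0]
contact_force: [-0.6, 0.5, 0.1]
gripper_width: 0.0411
gripper_force: 0.0
```

Request:
send_rows(
  moves=[
    {"slide": [0,0,-0.2],"turn": 0,"gripper": 0.47},
    {"slide": [0,0,-0.4],"turn": 0,"gripper": 0.47},
    {"slide": [0,0,-0.6],"turn": 0,"gripper": 0.7},
    {"slide": [0,0,-0.6],"turn": 0,"gripper": 0.7},
    {"slide": [0,0,-0.6],"turn": 0,"gripper": 0.7},
  ],
)

```text
time_s: 26.55
tcp_pos: [0.4736, 0.2855, 0.2494]
eef_rot: [179.9, 0.3, -153.0]
contact_force: [-0.7, 0.4, -1.2]
gripper_width: 0.056
gripper_force: 0.0
```

Run:
```python
from h import *
d=cam("wrist","w10");t=cam("top","top10")
s=get_state();print(s["time_s"],s["tcp_pos"],s["eef_rot"],s["contact_force"],s["gripper_width"])
for b in boxes(d,z=.129,amin=150): print(b)
for b in boxes(t,amin=10): print(b)
a=d["img"][:,:,::-1]; b=t["img"][100:300,100:380,::-1]
cv2.imwrite("pics/c10.png",np.hstack([cv2.resize(a,(400,300)),cv2.resize(b,(400,300))]))
```

```text
26.65 [0.472 0.284 0.247] [ 179.982   -0.017 -152.981] [-0.289  0.013 -0.494] 0.06023265859462813
('teal', 0.5246, 0.3134, -63.0, 30, 25, array([280., 263.]))
('teal', 0.4724, 0.2842, 26.8, 53, 30, array([278., 201.]))
('orange', 0.5715, 0.0907, -19.7, 42, 24, array([ 22., 199.]))
('teal', 0.4678, 0.2943, -88.2, 23, 23, array([204., 239.]))
('teal', 0.5965, 0.2536, 42.5, 55, 27, array([215., 205.]))
('orange', 0.633, 0.0294, -20.7, 55, 31, array([275., 197.]))
('orange', 0.6485, -0.0986, -89.1, 53, 31, array([309., 193.]))
('orange', 0.7317, -0.189, 63.7, 53, 32, array([333., 172.]))
```

View pics/c10.png

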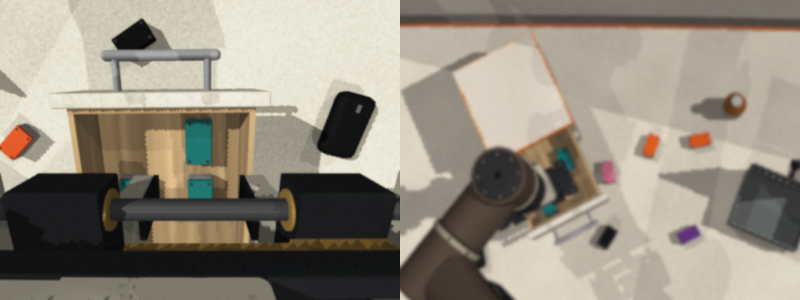

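Run:
```python
from h import *
plan([(.634,.029,.2,161)])
```

```text
slide [-0.062, -0.669, 0.104] turn 0.17  -> [0.526 0.199 0.231] -168.3
slide [-0.237, -0.629, 0.104] turn 0.17  -> [0.58  0.114 0.216] -183.7
slide [-0.394, -0.544, 0.104] turn 0.17  -> [0.634 0.029 0.2  ] -199.0
```

Request:
send_rows(
  moves=[
    {"slide": [-0.062,-0.669,0],"turn": 0.17,"gripper": 0.7},
    {"slide": [-0.062,-0.669,0],"turn": 0.17,"gripper": 0.7},
    {"slide": [-0.062,-0.669,0],"turn": 0.17,"gripper": 0.7},
    {"slide": [-0.062,-0.669,0],"turn": 0.17,"gripper": 0.7},
    {"slide": [-0.062,-0.669,0],"turn": 0.17,"gripper": 0.7},
  ],
)

```text
time_s: 27.07
tcp_pos: [0.5266, 0.1983, 0.2455]
eef_rot: [-179.9, -0.1, -168.4]
contact_force: [-0.4, -0.4, -0.4]
gripper_width: 0.0614
gripper_force: 0.0
```

Request:
send_rows(
  moves=[
    {"slide": [-0.237,-0.629,0.2],"turn": 0.17,"gripper": 0.7},
    {"slide": [-0.237,-0.629,0.2],"turn": 0.17,"gripper": 0.7},
    {"slide": [-0.237,-0.629,0.2],"turn": 0.17,"gripper": 0.7},
    {"slide": [-0.237,-0.629,0.2],"turn": 0.17,"gripper": 0.7},
    {"slide": [-0.237,-0.629,0.2],"turn": 0.17,"gripper": 0.7},
  ],
)

```text
time_s: 27.48
tcp_pos: [0.5803, 0.1139, 0.2155]
eef_rot: [-179.9, -0.1, 176.4]
contact_force: [0.1, -0.2, -0.0]
gripper_width: 0.0613
gripper_force: 0.0
```

Request:
send_rows(
  moves=[
    {"slide": [-0.394,-0.544,0.4],"turn": 0.17,"gripper": 0.7},
    {"slide": [-0.394,-0.544,0.4],"turn": 0.17,"gripper": 0.7},
    {"slide": [-0.394,-0.544,0.4],"turn": 0.17,"gripper": 0.7},
    {"slide": [-0.394,-0.544,0.4],"turn": 0.17,"gripper": 0.7},
    {"slide": [-0.394,-0.544,0.4],"turn": 0.17,"gripper": 0.7},
  ],
)

```text
time_s: 27.9
tcp_pos: [0.634, 0.0292, 0.1553]
eef_rot: [-179.9, -0.1, 161.1]
contact_force: [0.1, 0.6, 0.6]
gripper_width: 0.0618
gripper_force: 0.0
```

Run:
```python
from h import *
d=cam("wrist","w11")
s=get_state();print(s["time_s"],s["tcp_pos"],s["eef_rot"],s["joints"])
for b in boxes(d,amin=150): print(b)
plan([(.634,.029,.02,161)])
```

```text
27.95 [0.634 0.03  0.157] [-179.967   -0.04   161.19 ] [  20.286   19.764  -10.026    0.001  -60.262 -129.096]
('orange', 0.6457, -0.0881, -76.9, 33, 31, array([163., 249.]))
('orange', 0.634, 0.029, -19.7, 56, 31, array([278., 198.]))
slide [0.0, -0.007, 0.911] turn 0.002  -> [0.634 0.029 0.02 ] 161.0
```

Request:
send_rows(
  moves=[
    {"slide": [0,-0.005,0.28],"turn": 0.01,"gripper": 0.7},
    {"slide": [0,-0.005,0.5],"turn": 0.01,"gripper": 0.7},
    {"slide": [0,-0.005,0.7],"turn": 0.01,"gripper": 0.7},
    {"slide": [0,-0.005,0.85],"turn": 0.01,"gripper": 0.7},
    {"slide": [0,-0.005,0.95],"turn": 0.01,"gripper": 0.7},
  ],
)

```text
time_s: 28.37
tcp_pos: [0.6333, 0.0305, 0.0132]
eef_rot: [-180.0, -0.1, 160.4]
contact_force: [-0.0, -0.4, 0.0]
gripper_width: 0.0613
gripper_force: 0.0
```

Request:
send_rows(
  moves=[
    {"slide": [0,0,0.055],"turn": 0,"gripper": 0.7},
    {"slide": [0,0,0.055],"turn": 0,"gripper": 0},
    {"slide": [0,0,0.055],"turn": 0,"gripper": 0},
    {"slide": [0,0,0.055],"turn": 0,"gripper": 0},
    {"slide": [0,0,0.055],"turn": 0,"gripper": 0},
  ],
)

```text
time_s: 28.78
tcp_pos: [0.6354, 0.0292, 0.008]
eef_rot: [179.9, 0.1, 160.3]
contact_force: [0.7, -0.2, -0.8]
gripper_width: 0.0401
gripper_force: 0.0
```

Request:
send_rows(
  moves=[
    {"slide": [0,0,0],"turn": 0,"gripper": 0},
    {"slide": [0,0,0],"turn": 0,"gripper": 0},
    {"slide": [0,0,0],"turn": 0,"gripper": 0},
    {"slide": [0,0,-0.3],"turn": 0,"gripper": 0},
    {"slide": [0,0,-0.6],"turn": 0,"gripper": 0},
  ],
)

```text
time_s: 29.2
tcp_pos: [0.6321, 0.0277, 0.0879]
eef_rot: [-179.8, -0.3, 160.2]
contact_force: [1.3, -0.4, -0.7]
gripper_width: 0.0321
gripper_force: 30.0
```

Request:
send_rows(
  moves=[
    {"slide": [0,0,-1],"turn": 0,"gripper": 0},
    {"slide": [0,0,-1],"turn": 0,"gripper": 0},
    {"slide": [0,0,-1],"turn": 0,"gripper": 0},
    {"slide": [0,0,-1],"turn": 0,"gripper": 0},
    {"slide": [0,0,-1],"turn": 0,"gripper": 0},
  ],
)

```text
time_s: 29.62
tcp_pos: [0.6372, 0.0286, 0.2473]
eef_rot: [179.7, 0.6, 160.2]
contact_force: [0.9, -0.4, -0.4]
gripper_width: 0.0317
gripper_force: 30.0
```

Run:
```python
from h import *
s=get_state();print(s["time_s"],s["tcp_pos"],s["eef_rot"],s["joints"])
p=cslot(-.03,.042)
plan([(*p,.25,159.5)]);print(p)
```

```text
29.6167 [0.637 0.029 0.247] [179.685   0.552 160.244] [  20.138   16.005   -3.147    0.119  -70.222 -129.933]
slide [0.177, -0.696, -0.006] turn 0.003  -> [ 0.577 -0.061  0.248] 160.0
slide [0.174, -0.696, -0.006] turn 0.003  -> [ 0.517 -0.15   0.249] 159.7
slide [0.171, -0.697, -0.006] turn 0.003  -> [ 0.457 -0.239  0.25 ] 159.5
[0.4566085443354457, -0.23915354661378327]
```

Two steps, then look at the case before descending.

Request:
send_rows(
  moves=[
    {"slide": [0.177,-0.696,-0.02],"turn": 0.003,"gripper": 0},
    {"slide": [0.177,-0.696,-0.02],"turn": 0.003,"gripper": 0},
    {"slide": [0.177,-0.696,-0.02],"turn": 0.003,"gripper": 0},
    {"slide": [0.177,-0.696,-0.02],"turn": 0.003,"gripper": 0},
    {"slide": [0.177,-0.696,-0.02],"turn": 0.003,"gripper": 0},
  ],
)

```text
time_s: 30.03
tcp_pos: [0.5732, -0.0619, 0.2431]
eef_rot: [180.0, 0.0, 159.8]
contact_force: [1.4, 1.2, -0.4]
gripper_width: 0.032
gripper_force: 30.0
```

Request:
send_rows(
  moves=[
    {"slide": [0.3,-0.7,-0.02],"turn": 0.003,"gripper": 0},
    {"slide": [0.3,-0.7,-0.02],"turn": 0.003,"gripper": 0},
    {"slide": [0.3,-0.7,-0.02],"turn": 0.003,"gripper": 0},
    {"slide": [0.3,-0.7,-0.02],"turn": 0.003,"gripper": 0},
    {"slide": [0.3,-0.7,-0.02],"turn": 0.003,"gripper": 0},
  ],
)

```text
time_s: 30.45
tcp_pos: [0.4954, -0.1445, 0.2459]
eef_rot: [180.0, 0.0, 159.6]
contact_force: [0.3, 0.2, -1.4]
gripper_width: 0.0319
gripper_force: 30.0
```

Request:
send_rows(
  moves=[
    {"slide": [0.05,-0.7,0],"turn": 0.003,"gripper": 0},
    {"slide": [0.05,-0.7,0],"turn": 0.003,"gripper": 0},
    {"slide": [0.05,-0.7,0],"turn": 0.003,"gripper": 0},
    {"slide": [0.05,-0.7,0],"turn": 0.003,"gripper": 0},
    {"slide": [0.05,-0.7,0],"turn": 0.003,"gripper": 0},
  ],
)

```text
time_s: 30.87
tcp_pos: [0.4528, -0.2401, 0.2452]
eef_rot: [180.0, -0.0, 159.3]
contact_force: [0.1, 0.4, -1.3]
gripper_width: 0.0316
gripper_force: 30.0
```

Run:
```python
from h import *
d=cam("wrist","w12");t=cam("top","top12");sd=cam("side","side12")
s=get_state();print(s["time_s"],s["tcp_pos"],s["eef_rot"],s["joints"],s["gripper_width"])
plan([(*cslot(-.03,.042),.03,159.5)])
a=d["img"][:,:,::-1]; b=sd["img"][90:250,260:400,::-1]
cv2.imwrite("pics/c12.png",np.hstack([cv2.resize(a,(480,360)),cv2.resize(b,(315,360))]))
```

```text
31.0167 [ 0.453 -0.239  0.245] [179.995  -0.017 159.473] [  -5.822    4.389  -17.823   -0.009  -67.803 -104.701] 0.031467643482667396
slide [-0.011, 0.003, 0.718] turn -0.0  -> [ 0.455 -0.239  0.138] 159.5
slide [-0.011, 0.003, 0.718] turn -0.0  -> [ 0.457 -0.239  0.03 ] 159.5
```

View pics/c12.png

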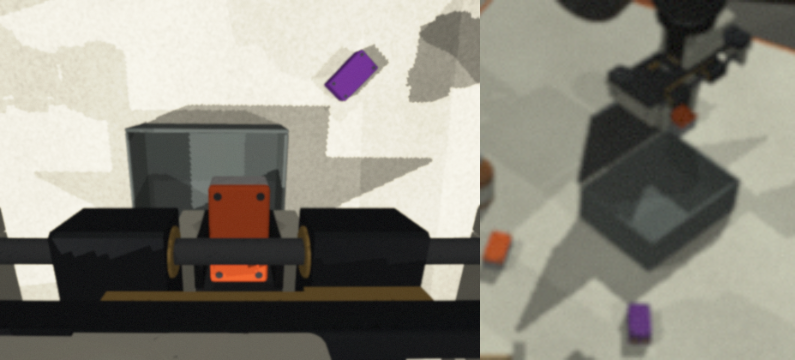

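Run:
```python
from h import *
d=cam("wrist")
P=toplane(d,np.array([(127,128),(287,128),(133,206),(285,206)])*1.1667,.065)[:,:2]
for p in P: print(p,"local",(p-K)@kx,(p-K)@ky)
e=P[1]-P[0];print(np.degrees(np.arctan2(e[1],e[0])),np.linalg.norm(e))
for c in ["wrist","side"]:
    if c=="side": cam(c)
    for n in ["case","case_lid","case_lid_handle"]: print(c,n,[(np.round(r["location"],3).tolist(),round(r["p"],2)) for r in optics.look_for(c,n)])
```

```text
[ 0.373 -0.346] local -0.07098161817649828 -0.08774895535669966
[ 0.437 -0.174] local -0.07082952748785631 0.09639434400927298
[ 0.462 -0.382] local 0.02478511595058134 -0.09016164495917825
[ 0.528 -0.206] local 0.02482329897663657 0.09812855161528403
69.45267733004181 0.18414336217459426
wrist case [([0.452, -0.299, 0.004], 0.73)]
wrist case_lid [([0.545, -0.273, 0.168], 0.79)]
wrist case_lid_handle [([0.549, -0.272, 0.166], 0.62)]
side case [([0.499, -0.29, 0.034], 0.76)]
side case_lid [([0.551, -0.264, 0.126], 0.64), ([0.574, 0.246, 0.127], 0.23)]
side case_lid_handle [([0.552, -0.263, 0.13], 0.73)]
```

```bash
sed -i 's/K=np.array(\[.470,-.289\])/K=np.array([.475,-.2865])/' h.py
python3 - <<'E'
from h import *
plan([(*cslot(-.03,.042),.11,159.5)])
E
```

```text
slide [-0.05, 0.04, 0.904] turn -0.001  -> [ 0.462 -0.237  0.11 ] 159.5
```

Request:
send_rows(
  moves=[
    {"slide": [-0.05,0.035,0.2],"turn": 0,"gripper": 0},
    {"slide": [-0.05,0.035,0.4],"turn": 0,"gripper": 0},
    {"slide": [-0.05,0.035,0.6],"turn": 0,"gripper": 0},
    {"slide": [-0.05,0.035,0.8],"turn": 0,"gripper": 0},
    {"slide": [-0.05,0.035,0.9],"turn": 0,"gripper": 0},
  ],
)

```text
time_s: 31.83
tcp_pos: [0.4593, -0.237, 0.1073]
eef_rot: [-180.0, -0.2, 159.4]
contact_force: [0.1, -0.2, -0.8]
gripper_width: 0.0319
gripper_force: 30.0
```

Request:
send_rows(
  moves=[
    {"slide": [0,0,0.15],"turn": 0,"gripper": 0},
    {"slide": [0,0,0.3],"turn": 0,"gripper": 0},
    {"slide": [0,0,0.42],"turn": 0,"gripper": 0},
    {"slide": [0,0,0.52],"turn": 0,"gripper": 0},
    {"slide": [0,0,0.55],"turn": 0,"gripper": 0},
  ],
)

```text
time_s: 32.25
tcp_pos: [0.4598, -0.2373, 0.0259]
eef_rot: [-180.0, -0.2, 159.4]
contact_force: [-0.9, 0.5, -0.8]
gripper_width: 0.0316
gripper_force: 30.0
```

Request:
send_rows(
  moves=[
    {"slide": [0,0,0.03],"turn": 0,"gripper": 0},
    {"slide": [0,0,0.05],"turn": 0,"gripper": 0},
    {"slide": [0,0,0.06],"turn": 0,"gripper": 0},
    {"slide": [0,0,0.06],"turn": 0,"gripper": 0},
    {"slide": [0,0,0.06],"turn": 0,"gripper": 0},
  ],
)

```text
time_s: 32.67
tcp_pos: [0.4617, -0.2376, 0.0197]
eef_rot: [180.0, 0.1, 159.4]
contact_force: [-0.6, 0.2, -0.2]
gripper_width: 0.0313
gripper_force: 30.0
```

Release, lift, and head to the second orange box.

Request:
send_rows(
  moves=[
    {"slide": [0,0,0.03],"turn": 0,"gripper": 0},
    {"slide": [0,0,0.03],"turn": 0,"gripper": 0},
    {"slide": [0,0,0.03],"turn": 0,"gripper": 0.47},
    {"slide": [0,0,0.03],"turn": 0,"gripper": 0.47},
    {"slide": [0,0,0.03],"turn": 0,"gripper": 0.47},
  ],
)

```text
time_s: 33.08
tcp_pos: [0.4614, -0.2376, 0.0148]
eef_rot: [180.0, 0.0, 159.4]
contact_force: [-0.7, -0.8, 0.3]
gripper_width: 0.0403
gripper_force: 0.0
```

Request:
send_rows(
  moves=[
    {"slide": [0,0,0],"turn": 0,"gripper": 0.47},
    {"slide": [0,0,-0.2],"turn": 0,"gripper": 0.47},
    {"slide": [0,0,-0.45],"turn": 0,"gripper": 0.47},
    {"slide": [0,0,-0.7],"turn": 0,"gripper": 0.47},
    {"slide": [0,0,-1],"turn": 0,"gripper": 0.47},
  ],
)

```text
time_s: 33.5
tcp_pos: [0.4602, -0.2374, 0.1623]
eef_rot: [-180.0, -0.1, 159.4]
contact_force: [1.3, 0.1, -0.1]
gripper_width: 0.041
gripper_force: 0.0
```

Request:
send_rows(
  moves=[
    {"slide": [0,0,-0.25],"turn": 0,"gripper": 0.7},
    {"slide": [0,0,-0.5],"turn": 0,"gripper": 0.7},
    {"slide": [0,0,-0.5],"turn": 0,"gripper": 0.7},
    {"slide": [0,0,-0.5],"turn": 0,"gripper": 0.7},
    {"slide": [0,0,-0.5],"turn": 0,"gripper": 0.7},
  ],
)

```text
time_s: 33.92
tcp_pos: [0.4609, -0.2373, 0.2362]
eef_rot: [180.0, 0.0, 159.4]
contact_force: [0.3, -0.5, -0.9]
gripper_width: 0.0608
gripper_force: 0.0
```

Run:
```python
from h import *
d=cam("wrist","w13");t=cam("top","top13")
s=get_state();print(s["time_s"],s["tcp_pos"],s["eef_rot"],s["contact_force"],s["joints"])
for b in boxes(d,z=.029,amin=150): print(b)
for b in boxes(t,amin=10): print(b)
plan([(.6486,-.1008,.2,-77.2-180)]); print();plan([(.6486,-.1008,.2,103)])
```

```text
34.0167 [ 0.46  -0.237  0.235] [-179.987   -0.123  159.403] [-0.509  0.479  0.727] [  -5.555    5.414  -18.048   -0.021  -66.66  -105.033]
('orange', 0.4602, -0.2376, -19.9, 57, 32, array([278., 180.]))
('teal', 0.4814, 0.2997, 28.3, 53, 27, array([202., 235.]))
('teal', 0.5508, 0.3402, 28.4, 53, 29, array([193., 217.]))
('teal', 0.5932, 0.2575, 27.7, 55, 29, array([215., 206.]))
('orange', 0.4475, -0.2332, -89.9, 34, 34, array([345., 246.]))
('orange', 0.6486, -0.1005, -89.1, 50, 31, array([309., 193.]))
('orange', 0.7302, -0.1897, 68.6, 52, 30, array([333., 172.]))
slide [-0.427, 0.647, 0.117] turn 0.314  -> [ 0.554 -0.169  0.218] 131.1
slide [-0.069, 0.772, 0.117] turn 0.314  -> [ 0.649 -0.101  0.2  ] 102.8

slide [-0.427, 0.647, 0.117] turn 0.313  -> [ 0.554 -0.169  0.218] 131.2
slide [-0.071, 0.772, 0.117] turn 0.313  -> [ 0.649 -0.101  0.2  ] 103.0
```

Run:
```python
from h import *
plan([(.59,-.14,.27,-139),(.6486,-.1008,.19,-77.2)])
```

```text
slide [-0.29, 0.456, -0.117] turn -0.342  -> [ 0.525 -0.189  0.253] 190.2
slide [-0.483, 0.243, -0.117] turn -0.342  -> [ 0.59 -0.14  0.27] 221.0
slide [-0.233, -0.03, 0.267] turn -0.343  -> [ 0.619 -0.12   0.23 ] 251.9
slide [-0.185, -0.145, 0.267] turn -0.343  -> [ 0.649 -0.101  0.19 ] 282.8
```

Request:
send_rows(
  moves=[
    {"slide": [0,0,-0.2],"turn": -0.07,"gripper": 0.7},
    {"slide": [-0.1,0.16,-0.24],"turn": -0.14,"gripper": 0.7},
    {"slide": [-0.29,0.456,-0.24],"turn": -0.342,"gripper": 0.7},
    {"slide": [-0.29,0.456,-0.24],"turn": -0.342,"gripper": 0.7},
    {"slide": [-0.29,0.456,-0.24],"turn": -0.342,"gripper": 0.7},
  ],
)

```text
time_s: 34.43
tcp_pos: [0.5276, -0.1871, 0.2702]
eef_rot: [180.0, -0.2, -169.3]
contact_force: [0.2, -0.2, -1.2]
gripper_width: 0.0613
gripper_force: 0.0
```

Run:
```python
from h import *
plan([(.59,-.14,.27,-139),(.6486,-.1008,.18,-77.2)])
```

```text
slide [-0.467, 0.232, 0.001] turn -0.337  -> [ 0.59 -0.14  0.27] -139.0
slide [-0.233, -0.03, 0.3] turn -0.343  -> [ 0.619 -0.12   0.225] -108.1
slide [-0.185, -0.145, 0.3] turn -0.343  -> [ 0.649 -0.101  0.18 ] -77.2
```

Request:
send_rows(
  moves=[
    {"slide": [-0.467,0.232,0],"turn": -0.337,"gripper": 0.7},
    {"slide": [-0.467,0.232,0],"turn": -0.337,"gripper": 0.7},
    {"slide": [-0.467,0.232,0],"turn": -0.337,"gripper": 0.7},
    {"slide": [-0.467,0.232,0],"turn": -0.337,"gripper": 0.7},
    {"slide": [-0.467,0.232,0],"turn": -0.337,"gripper": 0.7},
  ],
)

```text
time_s: 34.85
tcp_pos: [0.5887, -0.1415, 0.2698]
eef_rot: [179.9, -0.2, -139.0]
contact_force: [0.5, 0.1, -0.0]
gripper_width: 0.0618
gripper_force: 0.0
```

Request:
send_rows(
  moves=[
    {"slide": [-0.233,-0.03,0.3],"turn": -0.343,"gripper": 0.7},
    {"slide": [-0.233,-0.03,0.3],"turn": -0.343,"gripper": 0.7},
    {"slide": [-0.233,-0.03,0.3],"turn": -0.343,"gripper": 0.7},
    {"slide": [-0.233,-0.03,0.3],"turn": -0.343,"gripper": 0.7},
    {"slide": [-0.233,-0.03,0.3],"turn": -0.343,"gripper": 0.7},
  ],
)

```text
time_s: 35.27
tcp_pos: [0.6176, -0.1227, 0.2246]
eef_rot: [179.8, -0.1, -108.2]
contact_force: [-0.3, -1.0, 0.1]
gripper_width: 0.0613
gripper_force: 0.0
```

Request:
send_rows(
  moves=[
    {"slide": [-0.185,-0.145,0.3],"turn": -0.343,"gripper": 0.7},
    {"slide": [-0.185,-0.145,0.3],"turn": -0.343,"gripper": 0.7},
    {"slide": [-0.185,-0.145,0.3],"turn": -0.343,"gripper": 0.7},
    {"slide": [-0.185,-0.145,0.3],"turn": -0.343,"gripper": 0.7},
    {"slide": [-0.185,-0.145,0.3],"turn": -0.343,"gripper": 0.7},
  ],
)

```text
time_s: 35.68
tcp_pos: [0.647, -0.1034, 0.1796]
eef_rot: [179.8, 0.0, -77.3]
contact_force: [-0.3, 0.7, 0.9]
gripper_width: 0.0614
gripper_force: 0.0
```

Run:
```python
from h import *
d=cam("wrist","w14")
s=get_state();print(s["time_s"],s["tcp_pos"],s["eef_rot"],s["joints"])
for b in boxes(d,amin=150): print(b)
plan([(.6486,-.1008,.035,-77.2)])
print([(np.round(r["location"],3).tolist(),round(r["p"],2)) for r in optics.look_for("wrist","reagent")])
```

```text
35.7333 [ 0.647 -0.103  0.18 ] [179.789   0.021 -77.39 ] [  7.935  20.593  -5.507  -0.004 -64.111   4.676]
('orange', 0.6506, -0.1016, -76.8, 57, 31, array([274., 193.]))
('orange', 0.4584, -0.2381, -20.5, 59, 34, array([519.,  92.]))
('orange', 0.7432, -0.1932, -10.4, 64, 64, array([189.,  67.]))
slide [-0.015, -0.014, 0.966] turn -0.002  -> [ 0.649 -0.101  0.035] -77.2
[([0.728, -0.19, 0.064], 0.9)]
```

Request:
send_rows(
  moves=[
    {"slide": [0,-0.02,0.28],"turn": 0,"gripper": 0.7},
    {"slide": [0,-0.02,0.5],"turn": 0,"gripper": 0.7},
    {"slide": [0,-0.02,0.7],"turn": 0,"gripper": 0.7},
    {"slide": [0,-0.02,0.85],"turn": 0,"gripper": 0.7},
    {"slide": [0,-0.02,1.0],"turn": 0,"gripper": 0.7},
  ],
)

```text
time_s: 36.2
tcp_pos: [0.6494, -0.1031, 0.0296]
eef_rot: [179.8, 0.0, -77.9]
contact_force: [-0.7, -0.3, 0.6]
gripper_width: 0.0612
gripper_force: 0.0
```

Request:
send_rows(
  moves=[
    {"slide": [0,0,0.1],"turn": 0,"gripper": 0.7},
    {"slide": [0,0,0.15],"turn": 0,"gripper": 0.7},
    {"slide": [0,0,0.15],"turn": 0,"gripper": 0},
    {"slide": [0,0,0.15],"turn": 0,"gripper": 0},
    {"slide": [0,0,0.15],"turn": 0,"gripper": 0},
  ],
)

```text
time_s: 36.62
tcp_pos: [0.6514, -0.1029, 0.0108]
eef_rot: [-179.9, -0.0, -77.8]
contact_force: [0.1, -0.8, -0.1]
gripper_width: 0.0465
gripper_force: 0.0
```

Request:
send_rows(
  moves=[
    {"slide": [0,0,0],"turn": 0,"gripper": 0},
    {"slide": [0,0,0],"turn": 0,"gripper": 0},
    {"slide": [0,0,0],"turn": 0,"gripper": 0},
    {"slide": [0,0,0],"turn": 0,"gripper": 0},
    {"slide": [0,0,-0.3],"turn": 0,"gripper": 0},
  ],
)

```text
time_s: 37.03
tcp_pos: [0.6451, -0.1028, 0.0441]
eef_rot: [179.3, 0.2, -77.8]
contact_force: [-0.3, -0.1, -2.4]
gripper_width: 0.0319
gripper_force: 30.0
```

Request:
send_rows(
  moves=[
    {"slide": [0,0,-0.25],"turn": 0,"gripper": 0},
    {"slide": [0,0,-0.5],"turn": 0,"gripper": 0},
    {"slide": [0,0,-0.75],"turn": 0,"gripper": 0},
    {"slide": [0,0,-1],"turn": 0,"gripper": 0},
    {"slide": [0,0,-1],"turn": 0,"gripper": 0},
  ],
)

```text
time_s: 37.45
tcp_pos: [0.6544, -0.1034, 0.2107]
eef_rot: [-179.3, -0.2, -77.7]
contact_force: [2.0, -1.5, 0.2]
gripper_width: 0.0318
gripper_force: 30.0
```

Run:
```python
from h import *
s=get_state();print(s["time_s"],s["tcp_pos"],s["eef_rot"],s["joints"])
plan([(.59,-.14,.28,-139),(*cslot(-.03,-.038),.27,-200.5)])
```

```text
37.45 [ 0.654 -0.103  0.211] [-179.287   -0.206  -77.68 ] [  7.941  19.488  -3.054   0.164 -66.731   4.316]
slide [0.073, 0.236, -0.231] turn 0.341  -> [ 0.622 -0.122  0.245] -108.3
slide [0.183, 0.165, -0.231] turn 0.341  -> [ 0.59 -0.14  0.28] -139.0
slide [0.769, -0.09, 0.033] turn 0.342  -> [ 0.512 -0.226  0.275] -169.8
slide [0.615, -0.47, 0.033] turn 0.342  -> [ 0.434 -0.312  0.27 ] -200.5
```

Request:
send_rows(
  moves=[
    {"slide": [0.073,0.236,-0.23],"turn": 0.341,"gripper": 0},
    {"slide": [0.073,0.236,-0.23],"turn": 0.341,"gripper": 0},
    {"slide": [0.073,0.236,-0.23],"turn": 0.341,"gripper": 0},
    {"slide": [0.073,0.236,-0.23],"turn": 0.341,"gripper": 0},
    {"slide": [0.073,0.236,-0.23],"turn": 0.341,"gripper": 0},
  ],
)

```text
time_s: 37.87
tcp_pos: [0.6179, -0.1211, 0.2359]
eef_rot: [-180.0, 0.0, -108.9]
contact_force: [-0.1, 0.5, -1.3]
gripper_width: 0.0317
gripper_force: 30.0
```

Request:
send_rows(
  moves=[
    {"slide": [0.183,0.165,-0.26],"turn": 0.341,"gripper": 0},
    {"slide": [0.183,0.165,-0.26],"turn": 0.341,"gripper": 0},
    {"slide": [0.183,0.165,-0.26],"turn": 0.341,"gripper": 0},
    {"slide": [0.183,0.165,-0.26],"turn": 0.341,"gripper": 0},
    {"slide": [0.183,0.165,-0.26],"turn": 0.341,"gripper": 0},
  ],
)

```text
time_s: 38.28
tcp_pos: [0.5858, -0.1393, 0.275]
eef_rot: [180.0, 0.0, -139.6]
contact_force: [0.4, 0.4, -1.6]
gripper_width: 0.0321
gripper_force: 30.0
```

Request:
send_rows(
  moves=[
    {"slide": [0.769,-0.09,0],"turn": 0.342,"gripper": 0},
    {"slide": [0.769,-0.09,0],"turn": 0.342,"gripper": 0},
    {"slide": [0.769,-0.09,0],"turn": 0.342,"gripper": 0},
    {"slide": [0.769,-0.09,0],"turn": 0.342,"gripper": 0},
    {"slide": [0.769,-0.09,0],"turn": 0.342,"gripper": 0},
  ],
)

```text
time_s: 38.7
tcp_pos: [0.5062, -0.2262, 0.275]
eef_rot: [180.0, 0.0, -170.5]
contact_force: [-0.1, 0.1, -1.3]
gripper_width: 0.032
gripper_force: 30.0
```

Request:
send_rows(
  moves=[
    {"slide": [0.615,-0.47,0],"turn": 0.342,"gripper": 0},
    {"slide": [0.615,-0.47,0],"turn": 0.342,"gripper": 0},
    {"slide": [0.615,-0.47,0],"turn": 0.342,"gripper": 0},
    {"slide": [0.615,-0.47,0],"turn": 0.342,"gripper": 0},
    {"slide": [0.615,-0.47,0],"turn": 0.342,"gripper": 0},
  ],
)

```text
time_s: 39.12
tcp_pos: [0.4277, -0.3117, 0.2748]
eef_rot: [180.0, 0.0, 158.7]
contact_force: [0.2, 0.2, -1.0]
gripper_width: 0.0313
gripper_force: 30.0
```

Run:
```python
from h import *
d=cam("wrist","w15")
s=get_state();print(s["time_s"],s["tcp_pos"],s["eef_rot"],s["joints"],s["gripper_width"])
for b in boxes(d,z=.029,amin=150): print(b)
plan([(*cslot(-.03,-.038),.14,159.5)])
```

```text
39.1667 [ 0.428 -0.311  0.275] [179.978   0.007 158.87 ] [-14.785   5.078 -13.176  -0.022 -71.737 -96.338] 0.03183103303881228
('orange', 0.5159, -0.3462, 68.7, 89, 79, array([278., 248.]))
('orange', 0.4603, -0.2374, -20.7, 57, 33, array([346., 178.]))
slide [-0.034, 0.011, 0.898] turn -0.007  -> [ 0.434 -0.312  0.14 ] 159.5
```

Request:
send_rows(
  moves=[
    {"slide": [-0.034,0.01,0.25],"turn": 0,"gripper": 0},
    {"slide": [-0.034,0.01,0.5],"turn": 0,"gripper": 0},
    {"slide": [-0.034,0.01,0.75],"turn": 0,"gripper": 0},
    {"slide": [-0.034,0.01,0.9],"turn": 0,"gripper": 0},
    {"slide": [-0.034,0.01,1.0],"turn": 0,"gripper": 0},
  ],
)

```text
time_s: 39.58
tcp_pos: [0.4329, -0.31, 0.1216]
eef_rot: [180.0, -0.2, 159.4]
contact_force: [-0.3, 0.1, -1.9]
gripper_width: 0.0319
gripper_force: 30.0
```

Request:
send_rows(
  moves=[
    {"slide": [0,0,0.2],"turn": 0,"gripper": 0},
    {"slide": [0,0,0.4],"turn": 0,"gripper": 0},
    {"slide": [0,0,0.55],"turn": 0,"gripper": 0},
    {"slide": [0,0,0.63],"turn": 0,"gripper": 0},
    {"slide": [0,0,0.65],"turn": 0,"gripper": 0},
  ],
)

```text
time_s: 40.0
tcp_pos: [0.433, -0.3102, 0.0247]
eef_rot: [-180.0, -0.3, 159.4]
contact_force: [-0.8, -0.2, -1.7]
gripper_width: 0.0312
gripper_force: 30.0
```

Request:
send_rows(
  moves=[
    {"slide": [0,0,0.02],"turn": 0,"gripper": 0},
    {"slide": [0,0,0.04],"turn": 0,"gripper": 0},
    {"slide": [0,0,0.05],"turn": 0,"gripper": 0},
    {"slide": [0,0,0.05],"turn": 0,"gripper": 0},
    {"slide": [0,0,0.05],"turn": 0,"gripper": 0},
  ],
)

```text
time_s: 40.42
tcp_pos: [0.4352, -0.3111, 0.0206]
eef_rot: [180.0, 0.1, 159.3]
contact_force: [-0.2, 0.7, -0.6]
gripper_width: 0.0312
gripper_force: 30.0
```

Request:
send_rows(
  moves=[
    {"slide": [0,0,0.025],"turn": 0,"gripper": 0},
    {"slide": [0,0,0.025],"turn": 0,"gripper": 0},
    {"slide": [0,0,0.025],"turn": 0,"gripper": 0.47},
    {"slide": [0,0,0.025],"turn": 0,"gripper": 0.47},
    {"slide": [0,0,0.025],"turn": 0,"gripper": 0.47},
  ],
)

```text
time_s: 40.83
tcp_pos: [0.4349, -0.3111, 0.0164]
eef_rot: [-180.0, 0.0, 159.3]
contact_force: [-0.5, -0.4, 0.5]
gripper_width: 0.0406
gripper_force: 0.0
```

Request:
send_rows(
  moves=[
    {"slide": [0,0,0],"turn": 0,"gripper": 0.47},
    {"slide": [0,0,-0.2],"turn": 0,"gripper": 0.47},
    {"slide": [0,0,-0.45],"turn": 0,"gripper": 0.47},
    {"slide": [0,0,-0.7],"turn": 0,"gripper": 0.47},
    {"slide": [0,0,-1],"turn": 0,"gripper": 0.47},
  ],
)

```text
time_s: 41.25
tcp_pos: [0.4338, -0.3107, 0.1638]
eef_rot: [-180.0, -0.1, 159.3]
contact_force: [2.0, -0.0, -1.3]
gripper_width: 0.0415
gripper_force: 0.0
```

Request:
send_rows(
  moves=[
    {"slide": [0,0,-0.25],"turn": 0,"gripper": 0},
    {"slide": [0,0,-0.5],"turn": 0,"gripper": 0},
    {"slide": [0,0,-0.75],"turn": 0,"gripper": 0},
    {"slide": [0,0,-0.9],"turn": 0,"gripper": 0},
    {"slide": [0,0,-0.9],"turn": 0,"gripper": 0},
  ],
)

```text
time_s: 41.67
tcp_pos: [0.4366, -0.3123, 0.3042]
eef_rot: [-179.9, 0.5, 159.4]
contact_force: [0.3, 0.6, 0.0]
gripper_width: 0.0138
gripper_force: 0.0
```

Run:
```python
from h import *
d=cam("wrist","w16");t=cam("top","top16");sd=cam("side")
s=get_state();print(s["time_s"],s["tcp_pos"],s["eef_rot"],s["joints"],s["gripper_width"])
for b in boxes(d,z=.029,amin=150): print(b,((np.array(b[1:3])-K)@kx).round(3),((np.array(b[1:3])-K)@ky).round(3))
for b in boxes(t,amin=10): print(b)
for b in boxes(sd,amin=10): print("side",b)
plan([(*cslot(.125,.045),.30,159.5)])
cv2.imwrite("pics/c16.png",np.hstack([cv2.resize(t["img"][100:300,200:420,::-1],(440,400)),cv2.resize(sd["img"][80:250,200:400,::-1],(360,400))]))
```

```text
41.8167 [ 0.434 -0.311  0.298] [179.972   0.007 159.319] [-14.552   4.9   -10.413  -0.028 -74.677 -96.121] 0.002545995212327439
('orange', 0.4364, -0.3118, -21.2, 58, 33, array([279., 168.])) -0.027 -0.037
('orange', 0.4608, -0.2376, -20.6, 57, 33, array([340., 165.])) -0.03 0.041
('teal', 0.4817, 0.3008, 28.3, 54, 25, array([202., 235.]))
('teal', 0.5508, 0.3402, 28.4, 53, 29, array([193., 217.]))
('teal', 0.5932, 0.2575, 28.0, 55, 29, array([215., 206.]))
('orange', 0.4277, -0.3085, -0.3, 45, 34, array([365., 252.]))
('orange', 0.4492, -0.2433, -21.8, 41, 17, array([347., 246.]))
('orange', 0.7302, -0.1897, 68.6, 52, 30, array([333., 172.]))
side ('teal', 0.5764, 0.2781, 27.4, 52, 26, array([227., 298.]))
side ('teal', 0.5087, 0.2394, 27.3, 43, 26, array([254., 297.]))
side ('teal', 0.6189, 0.1924, 27.3, 51, 24, array([230., 270.]))
side ('orange', 0.7901, 0.7644, 0.1, 88, 24, array([ 56., 412.]))
side ('orange', 0.466, -0.2418, -20.3, 48, 35, array([336., 189.]))
side ('orange', 0.4416, -0.3172, -23.5, 56, 38, array([351., 177.]))
slide [-0.514, 0.275, -0.008] turn -0.001  -> [ 0.521 -0.299  0.299] 159.4
slide [-0.515, 0.274, -0.008] turn -0.001  -> [ 0.608 -0.288  0.3  ] 159.5
```

View pics/c16.png

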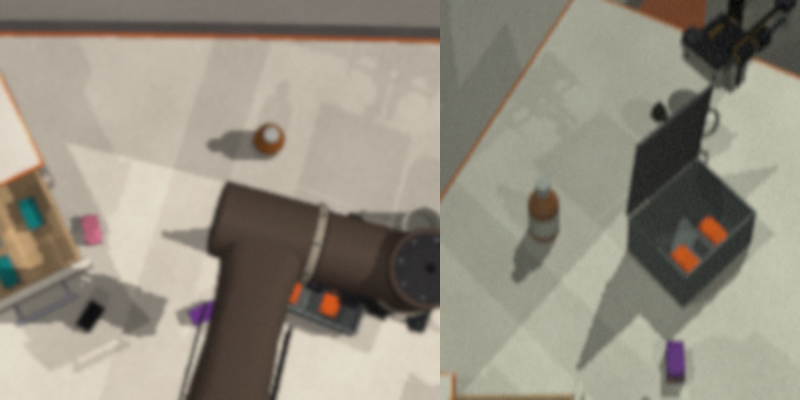

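Run:
```python
from h import *
d=cam("side","s17")
for ph in (70,75,80,85,90,95):
    f=np.radians(ph); x=.075-.15*np.cos(f); z=.065+.15*np.sin(f)
    X=[(*cslot(x,y),z) for y in (-.095,.095)]
    print(ph,proj(d,X).round(1).tolist())
print("meas [351,117.4],[309.4,142.9]", "hinge",proj(d,[(*cslot(.075,y),.065) for y in(-.095,.095)]).round(1).tolist())
```

```text
70 [[358.2, 122.8], [316.6, 150.2]]
75 [[355.5, 120.0], [313.8, 147.2]]
80 [[352.6, 117.4], [310.9, 144.4]]
85 [[349.7, 115.0], [307.9, 141.8]]
90 [[346.8, 113.0], [305.0, 139.5]]
95 [[343.8, 111.2], [302.1, 137.6]]
meas [351,117.4],[309.4,142.9] hinge [[342.5, 146.6], [303.3, 173.1]]
```

Request:
send_rows(
  moves=[
    {"slide": [-0.514,0.275,0],"turn": 0,"gripper": 0},
    {"slide": [-0.514,0.275,0],"turn": 0,"gripper": 0},
    {"slide": [-0.514,0.275,0],"turn": 0,"gripper": 0},
    {"slide": [-0.514,0.275,0],"turn": 0,"gripper": 0},
    {"slide": [-0.514,0.275,0],"turn": 0,"gripper": 0},
  ],
)

```text
time_s: 42.28
tcp_pos: [0.521, -0.2993, 0.2958]
eef_rot: [-180.0, -0.2, 159.4]
contact_force: [-0.7, 0.6, 0.8]
gripper_width: 0.0004
gripper_force: 0.0
```

Request:
send_rows(
  moves=[
    {"slide": [-0.515,0.275,0],"turn": 0,"gripper": 0},
    {"slide": [-0.515,0.275,0],"turn": 0,"gripper": 0},
    {"slide": [-0.515,0.275,0],"turn": 0,"gripper": 0},
    {"slide": [-0.515,0.275,0],"turn": 0,"gripper": 0},
    {"slide": [-0.515,0.275,0],"turn": 0,"gripper": 0},
  ],
)

```text
time_s: 42.7
tcp_pos: [0.6073, -0.2884, 0.297]
eef_rot: [-180.0, -0.1, 159.3]
contact_force: [-0.9, 0.5, -0.0]
gripper_width: 0.0005
gripper_force: 0.0
```

Run:
```python
from h import *
s=get_state();print(s["time_s"],s["tcp_pos"],s["eef_rot"],s["joints"],s["gripper_width"])
plan([(*cslot(.125,.045),.184,159.5)])
def P(ph,r=.12):
    f=np.radians(ph); return np.array([.0845-r*np.cos(f)+.008*np.sin(f), .065+r*np.sin(f)+.008*np.cos(f)])
prev=np.array([.125,.184])
for seq in ([82],[78,74,70,65,60],[56,52,48,44,40],[36,32,28,24,20],[17,14,11,8,6],[4,2,0,0,0]):
    print(seq,[(-(P(a)-prev)/.15).round(3).tolist() for a in seq]); prev=P(seq[-1])
```

```text
42.7 [ 0.607 -0.288  0.297] [-179.984   -0.096  159.32 ] [  -8.825   18.52     6.801   -0.004  -78.378 -101.854] 0.0005417497595690051
slide [-0.003, 0.003, 0.754] turn -0.002  -> [ 0.608 -0.288  0.184] 159.5
[82] [[0.329, -0.006]]
[78, 74, 70, 65, 60] [[0.056, 0.006], [0.111, 0.016], [0.165, 0.03], [0.231, 0.052], [0.295, 0.08]]
[56, 52, 48, 44, 40] [[0.049, 0.026], [0.097, 0.056], [0.142, 0.089], [0.185, 0.125], [0.225, 0.164]]
[36, 32, 28, 24, 20] [[0.037, 0.042], [0.072, 0.086], [0.103, 0.132], [0.131, 0.181], [0.155, 0.231]]
[17, 14, 11, 8, 6] [[0.016, 0.039], [0.03, 0.078], [0.042, 0.119], [0.051, 0.16], [0.057, 0.187]]
[4, 2, 0, 0, 0] [[0.004, 0.028], [0.008, 0.055], [0.01, 0.083], [0.01, 0.083], [0.01, 0.083]]
```

Request:
send_rows(
  moves=[
    {"slide": [0,0,0.2],"turn": 0,"gripper": 0},
    {"slide": [0,0,0.4],"turn": 0,"gripper": 0},
    {"slide": [0,0,0.6],"turn": 0,"gripper": 0},
    {"slide": [0,0,0.75],"turn": 0,"gripper": 0},
    {"slide": [0,0,0.75],"turn": 0,"gripper": 0},
  ],
)

```text
time_s: 43.12
tcp_pos: [0.604, -0.2878, 0.1807]
eef_rot: [180.0, -0.4, 159.2]
contact_force: [-1.7, 0.3, -0.3]
gripper_width: 0.0005
gripper_force: 0.0
```

Request:
send_rows(
  moves=[
    {"slide": [0.07,0,0],"turn": 0,"gripper": 0},
    {"slide": [0.14,0,0],"turn": 0,"gripper": 0},
    {"slide": [0.21,0,0],"turn": 0,"gripper": 0},
    {"slide": [0.28,0,0],"turn": 0,"gripper": 0},
    {"slide": [0.33,0,0],"turn": 0,"gripper": 0},
  ],
)

```text
time_s: 43.53
tcp_pos: [0.5608, -0.2706, 0.1868]
eef_rot: [180.0, 0.1, 159.3]
contact_force: [0.3, -0.2, -1.7]
gripper_width: 0.0005
gripper_force: 0.6
```

Request:
send_rows(
  moves=[
    {"slide": [0.056,0,0.006],"turn": 0,"gripper": 0},
    {"slide": [0.111,0,0.016],"turn": 0,"gripper": 0},
    {"slide": [0.165,0,0.03],"turn": 0,"gripper": 0},
    {"slide": [0.231,0,0.052],"turn": 0,"gripper": 0},
    {"slide": [0.295,0,0.08],"turn": 0,"gripper": 0},
  ],
)

```text
time_s: 43.95
tcp_pos: [0.52, -0.2549, 0.1734]
eef_rot: [180.0, 0.0, 159.3]
contact_force: [0.8, -0.2, 0.5]
gripper_width: 0.0002
gripper_force: 0.6
```

Run:
```python
from h import *
s=get_state();p=s["tcp_pos"];print(s["time_s"],p,s["contact_force"],(p[:2]-K)@kx,(p[:2]-K)@ky)
d=cam("side","s18")
cv2.imwrite("pics/c18.png",cv2.resize(d["img"][60:230,230:430,::-1],(600,510)))
```

```text
43.95 [ 0.52  -0.255  0.173] [ 0.771 -0.186  0.543] 0.031132018613743744 0.04536704069279403
```

View pics/c18.png

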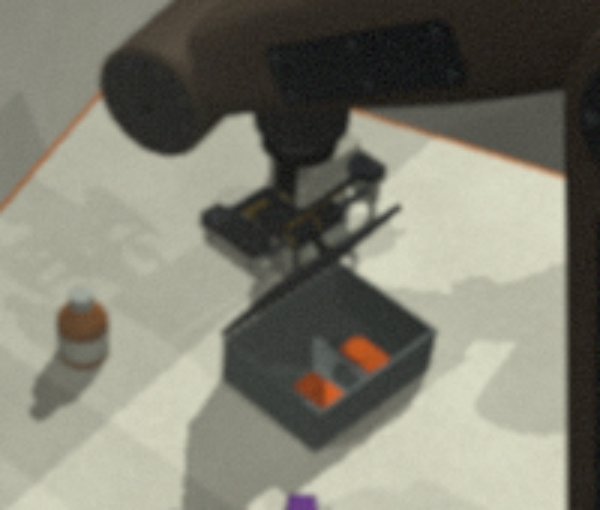

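The side view shows the lid coming over (about 60°), both orange boxes inside. I keep following the arc.

Request:
send_rows(
  moves=[
    {"slide": [0.049,0,0.026],"turn": 0,"gripper": 0},
    {"slide": [0.097,0,0.056],"turn": 0,"gripper": 0},
    {"slide": [0.142,0,0.089],"turn": 0,"gripper": 0},
    {"slide": [0.185,0,0.125],"turn": 0,"gripper": 0},
    {"slide": [0.225,0,0.164],"turn": 0,"gripper": 0},
  ],
)

```text
time_s: 44.42
tcp_pos: [0.4883, -0.243, 0.1481]
eef_rot: [180.0, -0.0, 159.3]
contact_force: [0.7, 0.0, 1.6]
gripper_width: 0.0005
gripper_force: 0.4
```

Request:
send_rows(
  moves=[
    {"slide": [0.037,0,0.042],"turn": 0,"gripper": 0},
    {"slide": [0.072,0,0.086],"turn": 0,"gripper": 0},
    {"slide": [0.103,0,0.132],"turn": 0,"gripper": 0},
    {"slide": [0.131,0,0.181],"turn": 0,"gripper": 0},
    {"slide": [0.155,0,0.231],"turn": 0,"gripper": 0},
  ],
)

```text
time_s: 44.83
tcp_pos: [0.4666, -0.2349, 0.1133]
eef_rot: [-180.0, -0.0, 159.3]
contact_force: [0.7, 0.3, 1.4]
gripper_width: 0.0006
gripper_force: 0.3
```

Request:
send_rows(
  moves=[
    {"slide": [0.01,0,0.025],"turn": 0,"gripper": 0},
    {"slide": [0.02,0,0.05],"turn": 0,"gripper": 0},
    {"slide": [0.028,0,0.075],"turn": 0,"gripper": 0},
    {"slide": [0.034,0,0.1],"turn": 0,"gripper": 0},
    {"slide": [0.042,0,0.12],"turn": 0,"gripper": 0},
  ],
)

```text
time_s: 45.25
tcp_pos: [0.4613, -0.2329, 0.0957]
eef_rot: [-180.0, 0.0, 159.3]
contact_force: [0.4, -0.2, 1.2]
gripper_width: 0.0002
gripper_force: 0.3
```

Request:
send_rows(
  moves=[
    {"slide": [0.004,0,0.02],"turn": 0,"gripper": 0},
    {"slide": [0.008,0,0.04],"turn": 0,"gripper": 0},
    {"slide": [0.012,0,0.06],"turn": 0,"gripper": 0},
    {"slide": [0.016,0,0.075],"turn": 0,"gripper": 0},
    {"slide": [0.02,0,0.09],"turn": 0,"gripper": 0},
  ],
)

```text
time_s: 45.67
tcp_pos: [0.4586, -0.2318, 0.0824]
eef_rot: [180.0, 0.0, 159.3]
contact_force: [-0.0, -0.2, 0.6]
gripper_width: 0.0006
gripper_force: 0.2
```

Request:
send_rows(
  moves=[
    {"slide": [0,0,0.01],"turn": 0,"gripper": 0},
    {"slide": [0,0,0.02],"turn": 0,"gripper": 0},
    {"slide": [0,0,0.03],"turn": 0,"gripper": 0},
    {"slide": [0,0,0.04],"turn": 0,"gripper": 0},
    {"slide": [0,0,0.04],"turn": 0,"gripper": 0},
  ],
)

```text
time_s: 46.08
tcp_pos: [0.4584, -0.2318, 0.0763]
eef_rot: [-180.0, -0.0, 159.3]
contact_force: [-0.6, 0.1, 1.1]
gripper_width: 0.0007
gripper_force: 0.0
```

Request:
send_rows(
  moves=[
    {"slide": [0,0,0.008],"turn": 0,"gripper": 0},
    {"slide": [0,0,0.016],"turn": 0,"gripper": 0},
    {"slide": [0,0,0.024],"turn": 0,"gripper": 0},
    {"slide": [0,0,0.03],"turn": 0,"gripper": 0},
    {"slide": [0,0,0.03],"turn": 0,"gripper": 0},
  ],
)

```text
time_s: 46.5
tcp_pos: [0.4585, -0.2319, 0.0735]
eef_rot: [-180.0, 0.0, 159.4]
contact_force: [-4.8, 4.3, 17.6]
gripper_width: 0.0003
gripper_force: 8.6
```

Request:
send_rows(
  moves=[
    {"slide": [0,0,0.006],"turn": 0,"gripper": 0},
    {"slide": [0,0,0.012],"turn": 0,"gripper": 0},
    {"slide": [0,0,0.012],"turn": 0,"gripper": 0},
    {"slide": [0,0,0.012],"turn": 0,"gripper": 0},
    {"slide": [0,0,0.012],"turn": 0,"gripper": 0},
  ],
)

```text
time_s: 46.92
tcp_pos: [0.4586, -0.2319, 0.0733]
eef_rot: [-180.0, 0.1, 159.4]
contact_force: [-10.2, 8.5, 34.9]
gripper_width: 0.0005
gripper_force: 17.0
```

Request:
send_rows(
  moves=[
    {"slide": [0,0,-0.2],"turn": 0,"gripper": 0},
    {"slide": [0,0,-0.45],"turn": 0,"gripper": 0},
    {"slide": [0,0,-0.7],"turn": 0,"gripper": 0},
    {"slide": [0,0,-1],"turn": 0,"gripper": 0},
    {"slide": [0,0,-1],"turn": 0,"gripper": 0},
  ],
)

```text
time_s: 47.33
tcp_pos: [0.462, -0.2331, 0.2282]
eef_rot: [180.0, 0.7, 159.4]
contact_force: [1.4, -0.5, -0.4]
gripper_width: 0.0005
gripper_force: 0.0
```

Run:
```python
from h import *
s=get_state();print(s["time_s"],s["tcp_pos"],s["eef_rot"],s["contact_force"])
H=np.array([.402,.208]); a=H-.032*ex
plan([(.47,-.02,.25,180),(*a,.25,-153),(*a,.13,-153)])
```

```text
47.3333 [ 0.462 -0.233  0.228] [179.969   0.672 159.395] [ 1.436 -0.549 -0.399]
slide [0.225, 0.674, -0.073] turn -0.114  -> [ 0.466 -0.127  0.239] 169.7
slide [0.101, 0.704, -0.073] turn -0.114  -> [ 0.47 -0.02  0.25] 180.0
slide [0.322, 0.712, -0.0] turn -0.15  -> [0.422 0.087 0.25 ] 193.5
slide [0.147, 0.767, -0.0] turn -0.15  -> [0.373 0.193 0.25 ] 207.0
slide [-0.0, -0.0, 0.8] turn -0.0  -> [0.373 0.193 0.13 ] 207.0
```

Request:
send_rows(
  moves=[
    {"slide": [0.225,0.674,-0.07],"turn": -0.114,"gripper": 0},
    {"slide": [0.225,0.674,-0.07],"turn": -0.114,"gripper": 0},
    {"slide": [0.225,0.674,-0.07],"turn": -0.114,"gripper": 0},
    {"slide": [0.225,0.674,-0.07],"turn": -0.114,"gripper": 0},
    {"slide": [0.225,0.674,-0.07],"turn": -0.114,"gripper": 0},
  ],
)

```text
time_s: 47.75
tcp_pos: [0.4628, -0.1242, 0.231]
eef_rot: [180.0, 0.1, 169.7]
contact_force: [-0.5, -0.4, 0.5]
gripper_width: 0.0001
gripper_force: 0.0
```

Request:
send_rows(
  moves=[
    {"slide": [0.1,0.704,-0.07],"turn": -0.114,"gripper": 0},
    {"slide": [0.1,0.704,-0.07],"turn": -0.114,"gripper": 0},
    {"slide": [0.1,0.704,-0.07],"turn": -0.114,"gripper": 0},
    {"slide": [0.1,0.704,-0.07],"turn": -0.114,"gripper": 0},
    {"slide": [0.1,0.704,-0.07],"turn": -0.114,"gripper": 0},
  ],
)

```text
time_s: 48.17
tcp_pos: [0.4671, -0.0184, 0.241]
eef_rot: [-180.0, -0.0, 179.9]
contact_force: [0.4, 0.5, -0.3]
gripper_width: 0.0005
gripper_force: 0.0
```

Request:
send_rows(
  moves=[
    {"slide": [0.322,0.712,0],"turn": -0.15,"gripper": 0},
    {"slide": [0.322,0.712,0],"turn": -0.15,"gripper": 0},
    {"slide": [0.322,0.712,0],"turn": -0.15,"gripper": 0},
    {"slide": [0.322,0.712,0],"turn": -0.15,"gripper": 0},
    {"slide": [0.322,0.712,0],"turn": -0.15,"gripper": 0},
  ],
)

```text
time_s: 48.58
tcp_pos: [0.4187, 0.0884, 0.2411]
eef_rot: [-180.0, -0.0, -166.5]
contact_force: [0.0, -0.4, 0.2]
gripper_width: 0.0003
gripper_force: 0.0
```

Request:
send_rows(
  moves=[
    {"slide": [0.147,0.767,0],"turn": -0.15,"gripper": 0},
    {"slide": [0.147,0.767,0],"turn": -0.15,"gripper": 0},
    {"slide": [0.147,0.767,0],"turn": -0.15,"gripper": 0},
    {"slide": [0.147,0.767,0],"turn": -0.15,"gripper": 0},
    {"slide": [0.147,0.767,0],"turn": -0.15,"gripper": 0},
  ],
)

```text
time_s: 49.0
tcp_pos: [0.3712, 0.195, 0.241]
eef_rot: [-180.0, -0.0, -153.1]
contact_force: [0.1, -0.1, 0.0]
gripper_width: 0.0003
gripper_force: 0.0
```

Run:
```python
from h import *
cam("top")
s=get_state();print(s["time_s"],s["tcp_pos"],s["eef_rot"],s["contact_force"],s["joints"])
H=np.array([.402,.208]); a=H-.032*ex
plan([(*a,.13,-153)])
for c in ("side","top"):
    d=cam(c)
    for b in boxes(d,z=.129 if c=="side" else .073,amin=10): print(c,b)
    for n in ["case_lid_handle"]: print([(np.round(r["location"],3).tolist(),round(r["p"],2)) for r in optics.look_for(c,n)])
    cv2.imwrite(f"pics/{c}20.png",d["img"][:,:,::-1])
A=cv2.imread("pics/top20.png")[90:300,100:420];B=cv2.imread("pics/side20.png")[80:390,90:450]
cv2.imwrite("pics/c20.png",np.hstack([cv2.resize(A,(420,300)),cv2.resize(B,(350,300))]))
```

```text
49.05 [0.371 0.194 0.241] [-179.967   -0.048 -153.187] [-0.276 -0.491 -0.244] [  54.855   -5.217  -27.926    0.007  -67.349 -118.045]
slide [-0.01, -0.011, 0.739] turn -0.002  -> [0.373 0.193 0.13 ] -153.0
side ('teal', 0.5378, 0.3251, 27.4, 48, 24, array([228., 298.]))
side ('teal', 0.4724, 0.288, 27.3, 47, 24, array([256., 297.]))
side ('teal', 0.5768, 0.2467, 27.3, 47, 22, array([230., 270.]))
side ('orange', 0.7288, 0.7707, 0.2, 71, 22, array([ 57., 413.]))
side ('orange', 0.689, -0.1336, -61.6, 27, 22, array([261., 166.]))
[]
top ('teal', 0.4822, 0.2966, 28.3, 42, 26, array([202., 234.]))
top ('teal', 0.5449, 0.3315, 28.4, 52, 28, array([193., 217.]))
top ('teal', 0.5863, 0.2509, 28.0, 54, 28, array([215., 206.]))
top ('orange', 0.7212, -0.1841, 63.7, 52, 31, array([333., 172.]))
[([0.477, -0.288, 0.076], 0.98)]
```

View pics/c20.png

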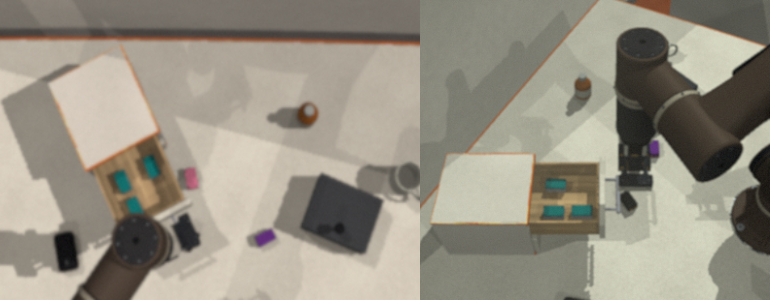

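Request:
send_rows(
  moves=[
    {"slide": [0,0,0.2],"turn": 0,"gripper": 0},
    {"slide": [0,0,0.4],"turn": 0,"gripper": 0},
    {"slide": [0,0,0.6],"turn": 0,"gripper": 0},
    {"slide": [0,0,0.73],"turn": 0,"gripper": 0},
    {"slide": [0,0,0.73],"turn": 0,"gripper": 0},
  ],
)

```text
time_s: 49.67
tcp_pos: [0.3695, 0.1921, 0.1282]
eef_rot: [-179.9, -0.4, -153.3]
contact_force: [-0.3, -0.5, 0.3]
gripper_width: 0.0003
gripper_force: 0.0
```

Request:
send_rows(
  moves=[
    {"slide": [-0.07,0,0],"turn": 0,"gripper": 0},
    {"slide": [-0.14,0,0],"turn": 0,"gripper": 0},
    {"slide": [-0.21,0,0],"turn": 0,"gripper": 0},
    {"slide": [-0.28,0,0],"turn": 0,"gripper": 0},
    {"slide": [-0.35,0,0],"turn": 0,"gripper": 0},
  ],
)

```text
time_s: 50.08
tcp_pos: [0.4195, 0.2197, 0.1326]
eef_rot: [180.0, 0.1, -153.2]
contact_force: [-1.8, 0.8, 0.6]
gripper_width: 0.0003
gripper_force: 0.7
```

Request:
send_rows(
  moves=[
    {"slide": [-0.09,0,0],"turn": 0,"gripper": 0},
    {"slide": [-0.18,0,0],"turn": 0,"gripper": 0},
    {"slide": [-0.27,0,0],"turn": 0,"gripper": 0},
    {"slide": [-0.36,0,0],"turn": 0,"gripper": 0},
    {"slide": [-0.45,0,0],"turn": 0,"gripper": 0},
  ],
)

```text
time_s: 50.5
tcp_pos: [0.4795, 0.2502, 0.1321]
eef_rot: [180.0, 0.0, -153.2]
contact_force: [-1.4, 0.0, 0.4]
gripper_width: 0.0004
gripper_force: 0.8
```

Run:
```python
from h import *
s=get_state();p=s["tcp_pos"];print(s["time_s"],p,s["eef_rot"],s["contact_force"],(p[:2]-[.402,.208])@ex,(p[:2]-[.402,.208])@ey)
```

```text
50.5 [0.479 0.25  0.132] [ 179.974    0.044 -153.159] [-1.416  0.034  0.412] 0.08821058322193401 0.002421727141837242
```

Request:
send_rows(
  moves=[
    {"slide": [-0.09,0,0],"turn": 0,"gripper": 0},
    {"slide": [-0.18,0,0],"turn": 0,"gripper": 0},
    {"slide": [-0.26,0,0],"turn": 0,"gripper": 0},
    {"slide": [-0.34,0,0],"turn": 0,"gripper": 0},
    {"slide": [-0.4,0,0],"turn": 0,"gripper": 0},
  ],
)

```text
time_s: 50.92
tcp_pos: [0.5333, 0.2773, 0.1319]
eef_rot: [180.0, 0.0, -153.2]
contact_force: [-0.8, 0.2, 0.1]
gripper_width: 0.0003
gripper_force: 0.4
```

Request:
send_rows(
  moves=[
    {"slide": [-0.025,0,0],"turn": 0,"gripper": 0},
    {"slide": [-0.05,0,0],"turn": 0,"gripper": 0},
    {"slide": [-0.075,0,0],"turn": 0,"gripper": 0},
    {"slide": [-0.1,0,0],"turn": 0,"gripper": 0},
    {"slide": [-0.11,0,0],"turn": 0,"gripper": 0},
  ],
)

```text
time_s: 51.33
tcp_pos: [0.5465, 0.2839, 0.1318]
eef_rot: [180.0, 0.0, -153.2]
contact_force: [-0.2, -0.7, -0.2]
gripper_width: 0.0005
gripper_force: 0.3
```

Request:
send_rows(
  moves=[
    {"slide": [-0.01,0,0],"turn": 0,"gripper": 0},
    {"slide": [-0.02,0,0],"turn": 0,"gripper": 0},
    {"slide": [-0.03,0,0],"turn": 0,"gripper": 0},
    {"slide": [-0.03,0,0],"turn": 0,"gripper": 0},
    {"slide": [-0.03,0,0],"turn": 0,"gripper": 0},
  ],
)

```text
time_s: 51.75
tcp_pos: [0.5494, 0.2854, 0.1317]
eef_rot: [-180.0, -0.1, -153.2]
contact_force: [-5.6, -1.6, 1.4]
gripper_width: 0.0004
gripper_force: 2.5
```

Run:
```python
from h import *
s=get_state();p=s["tcp_pos"];print(s["time_s"],p,s["eef_rot"],s["contact_force"],(p[:2]-[.402,.208])@ex,(p[:2]-[.402,.208])@ey)
```

```text
51.75 [0.549 0.285 0.132] [-179.995   -0.091 -153.158] [-5.631 -1.599  1.357] 0.16649308412363392 0.002008744601502896
```

Contact at the end stop exactly where expected; a little more pressure to confirm, then retreat.

Request:
send_rows(
  moves=[
    {"slide": [-0.01,0,0],"turn": 0,"gripper": 0},
    {"slide": [-0.02,0,0],"turn": 0,"gripper": 0},
    {"slide": [-0.02,0,0],"turn": 0,"gripper": 0},
    {"slide": [-0.02,0,0],"turn": 0,"gripper": 0},
    {"slide": [-0.02,0,0],"turn": 0,"gripper": 0},
  ],
)

```text
time_s: 52.17
tcp_pos: [0.5496, 0.2853, 0.1315]
eef_rot: [-180.0, -0.4, -153.2]
contact_force: [-14.7, -3.3, 8.9]
gripper_width: 0.0002
gripper_force: 7.9
```

Request:
send_rows(
  moves=[
    {"slide": [0.1,0,0],"turn": 0,"gripper": 0},
    {"slide": [0.2,0,0],"turn": 0,"gripper": 0},
    {"slide": [0.25,0,-0.2],"turn": 0,"gripper": 0},
    {"slide": [0.3,0,-0.5],"turn": 0,"gripper": 0},
    {"slide": [0.3,0,-0.9],"turn": 0,"gripper": 0},
  ],
)

```text
time_s: 52.58
tcp_pos: [0.512, 0.2661, 0.2456]
eef_rot: [-180.0, -0.1, -153.1]
contact_force: [1.5, 0.4, 0.4]
gripper_width: 0.0005
gripper_force: 0.0
```

Request:
send_rows(
  moves=[
    {"slide": [0,-0.25,-0.2],"turn": 0,"gripper": 0},
    {"slide": [0,-0.5,-0.2],"turn": 0,"gripper": 0},
    {"slide": [0,-0.75,-0.2],"turn": 0,"gripper": 0},
    {"slide": [0,-0.9,-0.2],"turn": 0,"gripper": 0},
    {"slide": [0,-0.9,-0.2],"turn": 0,"gripper": 0},
  ],
)

```text
time_s: 53.0
tcp_pos: [0.5758, 0.1432, 0.2752]
eef_rot: [-180.0, 0.1, -153.3]
contact_force: [-0.2, -0.2, -0.4]
gripper_width: 0.0004
gripper_force: 0.0
```

Run:
```python
from h import *
s=get_state();print(s["time_s"],s["tcp_pos"],s["contact_force"])
t=cam("top","top22")
for b in boxes(t,amin=10): print(b)
for n in ["mug","mouse","reagent","case_lid_handle"]: print(n,[(np.round(r["location"],3).tolist(),round(r["p"],2)) for r in optics.look_for("top",n)])
sd=cam("side")
A=t["img"][90:300,100:420,::-1];B=sd["img"][80:390,90:450,::-1]
cv2.imwrite("pics/c22.png",np.hstack([cv2.resize(A,(420,300)),cv2.resize(B,(350,300))]))
```

```text
53.0 [0.576 0.143 0.275] [-0.157 -0.186 -0.45 ]
('orange', 0.7244, -0.1981, -79.4, 41, 18, array([335., 174.]))
mug [([0.566, -0.484, 0.033], 0.75)]
mouse [([0.362, 0.494, 0.029], 0.6)]
reagent [([0.725, -0.189, 0.068], 0.47)]
case_lid_handle [([0.474, -0.288, 0.074], 0.79), ([0.565, -0.483, 0.036], 0.68)]
```

View pics/c22.png

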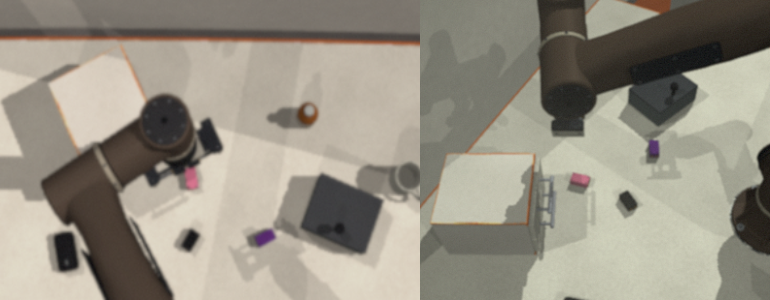

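The drawer is shut (its two handles line up), the lid is down, and the bystanders and look-alikes have not moved. Handing in.

```bash
python3 -c "
from plant import order
print(order.close_job())"
```

```text
the job is handed in; nothing more can be done
None
```

The job is handed in, with no verdict returned: all three teal adapter boxes are in the upper drawer, which is pushed home, both orange calibration boxes are in the case with its lid shut, and the bottle, mug and mouse look undisturbed in the last pictures.

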